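# Hang the shoehorns on the rim hook

### The job

Tidy the family's beech shoehorns away at the front door: squeeze the lock tab of the hook on the front rim of the grey tiers and, keeping it squeezed, slide the hook all the way to its left-hand end stop, then let the tab go so that it locks. Then hang all the shoehorns lying there on that hook by their eyes, the longest first and then each next shorter one in front of it, hollow sides facing you, away from the tiers, and blades hanging straight down. Leave them hanging still, and do not disturb the kettlebell, the ring dish or the shaker bottle.

Things in the scene. Friction and masses are not known exactly. Their poses are not given: they have to be found in the camera images.
- carrier (a joint): hook carrier: dark grey plastic clip, 60 mm wide, riding on the front rim (robot's side) of the grey tiers. 0 at its right-hand end, grows to 0.20 m at the left-hand end stop (left, right as seen from the robot). A spring brake holds it anywhere unless its lock tab is squeezed; it then slides with about 1 N
- lock_tab (a joint): black ribbed lock tab of the carrier, an upright plate on the robot's side of the rim, squeezed away from the robot towards the carrier's fixed grip plate. 0 m let go, 0.010 m fully in; the brake is off from about 0.002 m. Spring: 11 N at the start, 14 N fully in; it returns when let go
- clip_mid (a point): point on the carrier midway up its two upright grip plates, over the rim's centre line. x level across the rim, away from the robot; y left along the rim; z up. Tab's outer face at x = -30 mm (-20 fully squeezed), fixed plate's outer face at x = +20 mm. Plates 44 mm wide (y), from 14 mm below to 15 mm above this point, clear above; saddle below them
- hook_root (a point): lowest point of the steel hook on the carrier, on the rod's centre line; axes as clip_mid. The hook is a straight round rod 8 mm thick rising from here towards the robot (-x) at 38 degrees above level, ending 95 mm on in a 12 mm ball. Behind the root the rod climbs back to the carrier's front skirt, 16 mm behind (+x)
- hook_tip (a point): centre of the 12 mm ball at the free end of the hook; axes as clip_mid
- tiers: stack of three light grey plastic trays on corner posts, 160 mm deep (x), 360 mm wide (y), rim 262 mm above the work surface; fixed. Origin at the centre of its underside, x across it away from the robot, y left along the front rim, which lies at x = -77.5 mm
- horn_a_eye (a point): centre of the round eye (hole 31 mm, ring 50 mm outside, 10 mm thick) at the handle end of the longest beech shoehorn, 200 mm long overall, blade 50 mm wide. x points along the horn from blade tip to eye, z out of the hollow side of the blade (up as it lies on the work surface at the start, the eye centre then 5 mm up). May be absent. When hung it hangs by this eye with x up and z towards the robot
- horn_a_neck (a point): middle of the straight neck of the longest shoehorn, the place to grasp it: 46 mm long, 24 mm wide (y), 10 mm thick (z), straight flat sides; axes as those of the eye, the eye 42.5 mm from it along x
- horn_b_eye (a point): centre of the round eye (hole 31 mm, ring 50 mm outside, 10 mm thick) at the handle end of the second longest beech shoehorn, 172 mm long overall, blade 46 mm wide. x points along the horn from blade tip to eye, z out of the hollow side of the blade (up as it lies on the work surface at the start, the eye centre then 5 mm up). May be absent. When hung it hangs by this eye with x up and z towards the robot
- horn_b_neck (a point): middle of the straight neck of the second longest shoehorn, the place to grasp it: 42 mm long, 24 mm wide (y), 10 mm thick (z), straight flat sides; axes as those of the eye, the eye 40.5 mm from it along x
- horn_c_eye (a point): centre of the round eye (hole 31 mm, ring 50 mm outside, 10 mm thick) at the handle end of the third longest beech shoehorn, 144 mm long overall, blade 42 mm wide. x points along the horn from blade tip to eye, z out of the hollow side of the blade (up as it lies on the work surface at the start, the eye centre then 5 mm up). May be absent. When hung it hangs by this eye with x up and z towards the robot
- horn_c_neck (a point): middle of the straight neck of the third longest shoehorn, the place to grasp it: 38 mm long, 24 mm wide (y), 10 mm thick (z), straight flat sides; axes as those of the eye, the eye 38.5 mm from it along x
- horn_d_eye (a point): centre of the round eye (hole 31 mm, ring 50 mm outside, 10 mm thick) at the handle end of the shortest beech shoehorn, 116 mm long overall, blade 38 mm wide. x points along the horn from blade tip to eye, z out of the hollow side of the blade (up as it lies on the work surface at the start, the eye centre then 5 mm up). May be absent. When hung it hangs by this eye with x up and z towards the robot
- horn_d_neck (a point): middle of the straight neck of the shortest shoehorn, the place to grasp it: 34 mm long, 24 mm wide (y), 10 mm thick (z), straight flat sides; axes as those of the eye, the eye 36.5 mm from it along x
- kettlebell_mid (a point): small blue kettlebell, 72 mm across and 98 mm tall, standing in the top tray towards its right-hand back corner; point on its axis 40 mm up. Leave it alone
- dish_mid (a point): white ceramic ring dish with a small cone, 86 mm across, 44 mm tall, standing in the top tray; point on its axis 10 mm up. Leave it alone
- shaker_mid (a point): steel shaker bottle with black cap, 84 mm across, 200 mm tall, standing on the work surface to the left of the tiers; point on its axis 90 mm up. Leave it alone

How it is judged:
On the way, in this order (a step that is already met when the one before it is completed fails the run):
1. the hook carrier stands against its left-hand end stop with the lock tab let go (value of joint carrier above 0.194 m and value of joint lock_tab below 0.003 m), for 0.3 s.
2. the longest shoehorn hangs freely by its eye on the hook, blade down (x of horn_a_eye in the frame of hook_root between -0.085 and 0.012 m and y of horn_a_eye in the frame of hook_root between -0.02 and 0.02 m and z of horn_a_eye in the frame of hook_root above -0.03 m and angle between horn_a_eye's own x axis and vertical below 0.45 rad and contact force between horn_a and carrier above 0.05 N and contact force between horn_a and the fingers below 0.05 N), for 0.3 s.
3. the second longest shoehorn hangs freely by its eye on the hook, blade down (x of horn_b_eye in the frame of hook_root between -0.085 and 0.012 m and y of horn_b_eye in the frame of hook_root between -0.02 and 0.02 m and z of horn_b_eye in the frame of hook_root above -0.03 m and angle between horn_b_eye's own x axis and vertical below 0.45 rad and contact force between horn_b and carrier above 0.05 N and contact force between horn_b and the fingers below 0.05 N), for 0.3 s.
4. the third longest shoehorn hangs freely by its eye on the hook, blade down (x of horn_c_eye in the frame of hook_root between -0.085 and 0.012 m and y of horn_c_eye in the frame of hook_root between -0.02 and 0.02 m and z of horn_c_eye in the frame of hook_root above -0.03 m and angle between horn_c_eye's own x axis and vertical below 0.45 rad and contact force between horn_c and carrier above 0.05 N and contact force between horn_c and the fingers below 0.05 N), for 0.3 s.
5. the shortest shoehorn hangs freely by its eye on the hook, blade down (x of horn_d_eye in the frame of hook_root between -0.085 and 0.012 m and y of horn_d_eye in the frame of hook_root between -0.02 and 0.02 m and z of horn_d_eye in the frame of hook_root above -0.03 m and angle between horn_d_eye's own x axis and vertical below 0.45 rad and contact force between horn_d and carrier above 0.05 N and contact force between horn_d and the fingers below 0.05 N), for 0.3 s.
At the end, for the whole second after the job is handed in: Hook carrier within 6 mm of its left stop, lock tab out. Each shoehorn present hangs by its eye on the hook, within 0.45 rad of straight down, untouched, under 5 cm/s, hollow side to the robot; longest nearest the tiers, each shorter one at least 3 mm in front of it (all of step 1 and all of step 2 and all of step 3 and all of step 4 and all of step 5 and linear speed of each of horn_a, horn_b, horn_c, horn_d below 0.05 m/s and z of tiers in the frame of horn_a_eye below -0.02 m and z of tiers in the frame of horn_b_eye below -0.02 m and z of tiers in the frame of horn_c_eye below -0.02 m and z of tiers in the frame of horn_d_eye below -0.02 m and z of each of horn_b_eye, horn_c_eye, horn_d_eye in the frame of horn_a_eye above 0.003 m and z of each of horn_c_eye, horn_d_eye in the frame of horn_b_eye above 0.003 m and z of horn_d_eye in the frame of horn_c_eye above 0.003 m and contact force between carrier and the fingers below 0.05 N).
It fails at once if the kettlebell is knocked out of its place (distance of kettlebell_mid from where it was at the start of the episode above 0.03 m or angle between kettlebell_mid's own z axis and vertical above 0.5 rad).
It fails at once if the ring dish is knocked out of its place (distance of dish_mid from where it was at the start of the episode above 0.03 m or angle between dish_mid's own z axis and vertical above 0.5 rad).
It fails at once if the shaker bottle is knocked out of its place (distance of shaker_mid from where it was at the start of the episode above 0.03 m or angle between shaker_mid's own z axis and vertical above 0.5 rad).
It fails at once if the hook carrier is forced along while its lock tab is not squeezed (value of joint lock_tab below 0.0005 m and (velocity of joint carrier above 0.04 m/s or velocity of joint carrier below -0.04 m/s)).
Of horn_a, horn_b, horn_c, horn_d only 3 to 4 are there at a start; the rules pass over those that are not, and their reading is None.
At some moment in a run one of horn_a, horn_b, horn_c, horn_d may be knocked a few centimetres aside while the robot is not near it.
It also fails if it takes over 208 s, if anything falls off the work surface, if the arm or the gripper's body presses on something with over 40 N, if the wrist force passes 120 N, or if a joint passes its speed limit or range.

### The arm

A 6-joint arm with a two-finger parallel gripper is mounted at the origin on the work surface. World frame = base frame: x ahead of the robot, y to its left, z up, the work surface at z = 0. Lengths are in m, angles in rad, forces in N, time in s.
With the tool pointing down it reaches from about 0.3 to 0.85 m from the base axis. Payload 4.2 kg.
Tool frame: the origin (TCP) lies at the centre of the arm's flange, where the gripper is bolted on; the fingertips stand 191 mm ahead of it and the grasp point (between the pads) lies 172 mm ahead of it; z points along the fingers, y is the direction in which the jaws open and shut (so a half turn about z gives the same grasp; the last joint's range is limited). The gripper opens to 91 mm and grips with 3 to 60 N. Pads are 32 mm wide; open, the fingers measure 118 mm over their backs; the gripper's body (76 mm by 178 mm) begins 60 mm behind the grasp point.
Start: joints at [1.165, 0.32, 1.565, -0, 1.257, -0.02], TCP at [0.216, 0.533, 0.405] pointing down, gripper open.
Joint ranges: [-3.11, 3.11], [-0.84, 2.01], [0.21, 2.61], [-1.34, 4.49], [0.05, 2.63], [-2.56, 2.56]. Speed limits (rad/s): [2.57, 2.57, 3.14, 3.14, 3.14, 3.14].

### API

Orientations are given as [roll, pitch, yaw] about the fixed x, y, z axes, in that order (R = Rz(yaw) Ry(pitch) Rx(roll)).
In Python, from plant import * gives the robot as it stands.
- The arm moves only by the tool drive_tool, never from a script. Its arguments are lists of equal length, an entry for each row: "fingers": the opening, from -1 (shut) to 1 (fully open); "delta_pos": the shift along the tool's x, y, z in m, a list of three; "turn": the turn about the tool's z in degrees. In form: {"fingers": [fingers, ...], "delta_pos": [[tx, ty, tz], ...], "turn": [turn, ...]}. A call has 1 to 12 rows; each row shifts and turns the commanded pose from where the row before left it, along the tool's axes as they then stand; what a row does not reach is not made up. A row lasts 1/12 s, in which the tool goes at most 41.7 mm and 7.16 degrees, less where a joint would pass 70% of its speed; a pose out of reach is approached as far as the arm can. A call with a gripper value outside its range is refused whole. The fingers move at their own pace and stop on an object; "force" is the grip in N (left out, the last holds). Time passes only in rows, so rows that do not move let the fingers close. It gives the time, the measured TCP pose, the force and the opening at its end, in the units of the state.
- get_state(): the state, without advancing time (a new reading comes with each control period).
- get_image(name): name is "side" or "top"; returns a dict with "frame" (420x560x3 uint8, red, green, blue), "depth" (420x560 float32, m along the optical axis (not along the pixel's ray), 0 where there is no reading), "intrinsics" (3x3 intrinsics, pixels), "R" (3x3) and "t" (3): a world point X has camera coordinates R X + t. Camera axes: x right, y down, z forward; pixel columns grow to the right and rows downward; lengths in m; the calibration is good to about 2 mm. A picture is of the moment at which its call begins.
- job_done(): hands the job in, once; it reports no verdict.
The state is a dict: "clock": time; "q": joint angles; "dq": joint speeds; "effort": joint torques, N m; "eef_pos": TCP position; "eef_rot": TCP orientation; "force": force on the tool from outside, world axes, zero at the start; "torque": the same for the moment, N m; "width": opening from 0.0 (shut) to 1.0 (fully open).
Only numpy, scipy, OpenCV 4.12 (cv2) and the standard library are available. Lean on these libraries where they do the work, as an engineer would, in place of code of your own. Each camera call takes 0.05 s, during which the arm holds its last target.

## Working session

There is one attempt and no reset: what is moved stays moved. The work goes in short steps, Python scripts to look and compute and a tool call to move; the robot and the scene stay as the last step left them, time stands still between calls to the robot, and variables do not carry over. Pictures are saved under pics/ and viewed, and the job is handed in when it is done.

Besides the shell and the picture viewer there is one more tool, called after "Emit:" by a JSON object that holds its "method" and its "body", one argument or row to a line. drive_tool: Moves the arm, as the interface text tells. Its arguments: {"type":"object","properties":{"fingers":{"type":"array"},"delta_pos":{"type":"array"},"turn":{"type":"array"},"force":{"type":"number"}},"required":["fingers","delta_pos","turn"]}

```bash
ls; mkdir -p pics
python3 - <<'E'
from plant import *
import cv2,numpy as np
s=get_state();print(s)
for n in("side","top"):
    im=get_image(n);cv2.imwrite(f"pics/{n}0.png",im["frame"][:,:,::-1]);np.savez(f"{n}0.npz",**im)
    print(n,im["intrinsics"],im["R"],im["t"], -im["R"].T@im["t"])
E
```

```text
pics
{'clock': 0.0, 'q': array([ 1.16500339e+00,  3.20320486e-01,  1.56562247e+00, -3.20704770e-05,
        1.25739439e+00, -1.99907184e-02]), 'dq': array([-2.88722703e-04,  5.12318382e-05,  2.95454402e-03,  4.32887303e-04,
        1.12683277e-03,  3.80411261e-05]), 'effort': array([ 2.47119504e-03, -4.12459588e+01, -2.31973404e+01,  7.31078745e-02,
        4.56792733e-02, -1.37426664e-04]), 'eef_pos': array([0.21631513, 0.53260306, 0.40392553]), 'eef_rot': array([-3.13984770e+00, -4.39029338e-06,  2.75580035e+00]), 'force': array([ 0.38683472,  0.41517626, -0.4768019 ]), 'torque': array([-0.04015127, -0.02142992,  0.00850346]), 'width': 0.997163893483573}
side [[486.60235749   0.         286.60487692]
 [  0.         486.60235749 208.70343662]
 [  0.           0.           1.        ]] [[-9.97810240e-01 -6.61414589e-02  1.77198117e-04]
 [-4.36807919e-02  6.56952102e-01 -7.52665878e-01]
 [ 4.96660086e-02 -7.51025461e-01 -6.58402646e-01]] [0.629732   0.14767249 1.44189866] [0.56319014 1.02754024 1.06038635]
top [[433.46187438   0.         285.10571918]
 [  0.         433.46187438 212.02610957]
 [  0.           0.           1.        ]] [[-0.0147064  -0.99988386  0.00399732]
 [-0.99765271  0.01440595 -0.06694432]
 [ 0.06687896 -0.00497245 -0.99774871]] [0.0564094  0.59861529 1.24752848] [0.51460633 0.05398249 1.28456833]
```

View pics/side0.png

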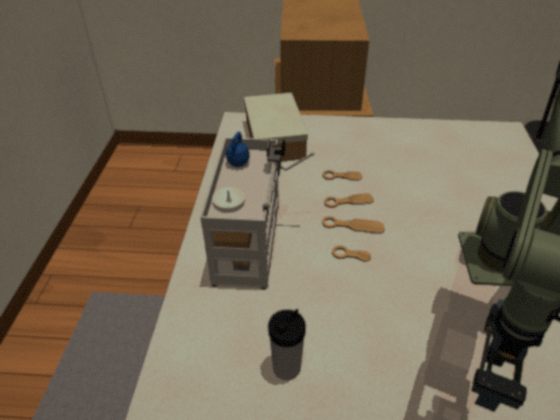

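View pics/top0.png

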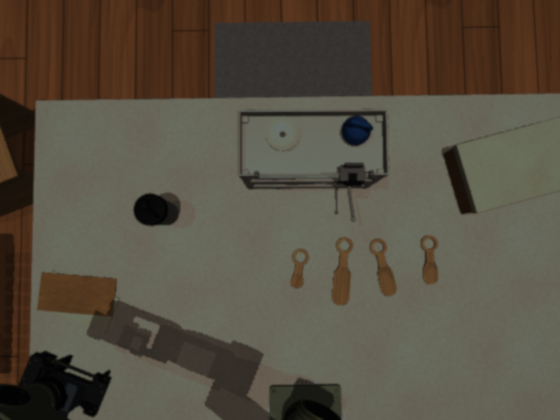

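The side view shows four horns near (342,176), (348,200), (353,224) and (352,254). The carrier is near (277,150) with its hook, and the shaker is at (287,345). The top view shows the horns at x = 300, 342, 383 and 430, the carrier at (351,172), and the dish and kettlebell in the tray. Next I'll measure them.

```bash
cat > h.py <<'E'
import numpy as np,cv2
def load(n,tag): return dict(np.load(f"{n}{tag}.npz"))
def snap(tag):
    from plant import get_image
    r={}
    for n in("side","top"):
        im=get_image(n);cv2.imwrite(f"pics/{n}{tag}.png",im["frame"][:,:,::-1]);np.savez(f"{n}{tag}.npz",**im);r[n]=im
    return r
def plane(im,u,v,z):
    u=np.atleast_1d(u).astype(float);v=np.atleast_1d(v).astype(float)
    d=np.linalg.inv(im["intrinsics"])@np.stack([u,v,np.ones_like(u)])
    C=-im["R"].T@im["t"];D=im["R"].T@d
    return (C[:,None]+D*((z-C[2])/D[2])).T
def dep(im,u,v,d=None):
    u=np.atleast_1d(u);v=np.atleast_1d(v)
    if d is None:d=im["depth"][v,u]
    p=np.linalg.inv(im["intrinsics"])@np.stack([u,v,np.ones(len(u))])*d
    return (im["R"].T@(p-im["t"][:,None])).T
def cloud(im):
    v,u=np.mgrid[0:420,0:560];u=u.ravel();v=v.ravel()
    return dep(im,u,v).reshape(420,560,3)
def proj(im,X):
    p=im["intrinsics"]@(im["R"]@np.asarray(X,float).T.reshape(3,-1)+im["t"][:,None]);return (p[:2]/p[2]).T
def horns(im,pr=True):
    hsv=cv2.cvtColor(im["frame"],cv2.COLOR_RGB2HSV)
    m=((hsv[...,0]<22)&(hsv[...,1]>90)&(hsv[...,2]>60)).astype(np.uint8)
    P=plane(im,*np.meshgrid(np.arange(560),np.arange(420))[0:1][0].ravel()[None],np.repeat(np.arange(420),560),0.005).reshape(420,560,3)
    m[(P[...,0]<0.25)|(P[...,0]>0.62)|(abs(P[...,1])>0.4)]=0
    n,l,st,_=cv2.connectedComponentsWithStats(m)
    out=[]
    for i in range(1,n):
        if st[i,4]<60:continue
        q=P[l==i][:,:2];c=q.mean(0);w,V=np.linalg.eigh(np.cov((q-c).T));a=V[:,1]
        s=(q-c)@a; L=s.max()-s.min()
        # eye end: has hole
        mm=(l==i).astype(np.uint8);cs,h=cv2.findContours(mm,cv2.RETR_CCOMP,cv2.CHAIN_APPROX_NONE)
        holes=[cs[k] for k in range(len(cs)) if h[0,k,3]>=0]
        if holes:
            k=max(holes,key=len)[:,0];hm=np.zeros_like(mm);cv2.drawContours(hm,[k[:,None]],-1,1,-1);hm[mm>0]=0
            vv,uu=np.nonzero(hm);e=plane(im,[uu.mean()],[vv.mean()],0.005)[0,:2]
        else:e=None
        if e is not None and (e-c)@a<0:a=-a
        s=(q-c)@a
        out.append(dict(c=c,a=a,L=L,e=e,tip=c+a*s.min(),end=c+a*s.max(),n=st[i,4]))
        if pr:print("c",c.round(4),"L",L.round(4),"yaw",np.degrees(np.arctan2(a[1],a[0])).round(1),"eye",e,"end-25",(c+a*(s.max()-.025)).round(4),st[i,4])
    return out
E
python3 - <<'E'
from h import *
for n in("top","side"):
    im=load(n,0);print(n);horns(im)
    C=cloud(im)
    g=cv2.resize(im["frame"][100:230,(180 if n=="side" else 230):(350 if n=="side" else 400)],None,fx=4.5,fy=4.5,interpolation=cv2.INTER_CUBIC)
    cv2.imwrite(f"pics/{n}crop.png",np.clip(g[:,:,::-1]*1.6,0,255).astype(np.uint8))
E
```

```text
top
c [ 0.4101 -0.1154] L 0.1964 yaw -5.8 eye [ 0.50024276 -0.12476327] end-25 [ 0.499  -0.1244] 840
c [ 0.4467 -0.3749] L 0.1378 yaw -0.2 eye [ 0.50179702 -0.37446034] end-25 [ 0.4985 -0.3751] 499
c [ 0.4236 -0.2394] L 0.1693 yaw 12.9 eye [ 0.49455555 -0.22363066] end-25 [ 0.4929 -0.2236] 657
c [0.4312 0.0118] L 0.1126 yaw -9.0 eye [0.46762274 0.00578419] end-25 [0.4664 0.0062] 340
side
c [ 0.4531 -0.3729] L 0.1359 yaw -0.4 eye [ 0.50404914 -0.37319918] end-25 [ 0.5003 -0.3732] 232
c [ 0.4311 -0.2373] L 0.1663 yaw 13.7 eye [ 0.49690597 -0.22368644] end-25 [ 0.4952 -0.2217] 363
c [ 0.4159 -0.1156] L 0.1937 yaw -5.1 eye [ 0.50248221 -0.12322658] end-25 [ 0.5012 -0.1231] 546
c [0.436 0.013] L 0.1134 yaw -9.7 eye [0.47101899 0.00734471] end-25 [0.4691 0.0073] 290
```

```bash
ls pics
```

```text
side0.png
sidecrop.png
top0.png
topcrop.png
```

View pics/sidecrop.png

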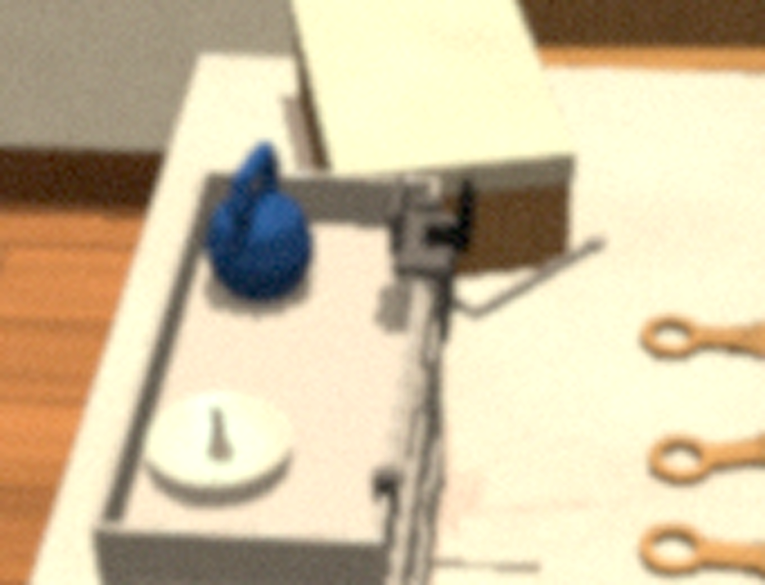

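View pics/topcrop.png

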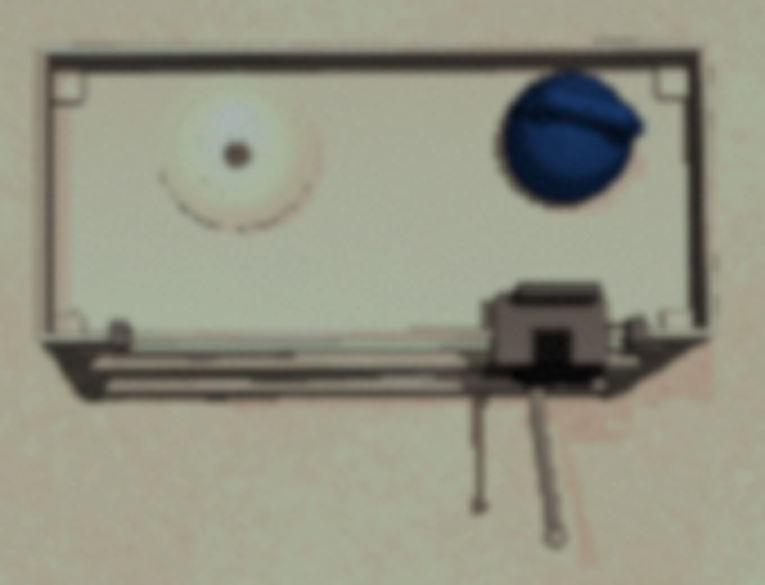

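Run:
```python
from h import *
T=load("top",0);S=load("side",0)
def pc(im,u0,us,vs,z): return plane(im,np.array(us)/4.5+u0[0],np.array(vs)/4.5+u0[1],z)
o=(230,100)
print("rim corners FL FR BL BR",pc(T,o,[42,707,38,703],[342,338,50,48],.262).round(4))
print("plates: fixed top L R",pc(T,o,[515,602],[290,288],.30).round(4))
print("tip top-view z?",)
# triangulate hook tip and root
def tri(pt,ps):
    A=[];b=[]
    for im,p in((T,pt),(S,ps)):
        d=np.linalg.inv(im["intrinsics"])@[p[0],p[1],1];D=im["R"].T@d;D/=np.linalg.norm(D);C=-im["R"].T@im["t"]
        M=np.eye(3)-np.outer(D,D);A.append(M);b.append(M@C)
    x=np.linalg.solve(sum(A),sum(b));return x, proj(T,x)[0]-pt, proj(S,x)[0]-ps
print("tip",tri((555/4.5+230,538/4.5+100),(597/4.5+180,242/4.5+100)))
print("tab top",tri((552/4.5+230,372/4.5+100),(465/4.5+180,190/4.5+100)))
for n,im in(("top",T),("side",S)):
    C=cloud(im)
    m=(C[...,2]>.275)&(C[...,2]<.34)&(C[...,0]>.5)&(C[...,0]<.66)&(abs(C[...,1])<.4)&(im["depth"]>0)
    k=(C[...,2]>.275)&m
    hsv=cv2.cvtColor(im["frame"],cv2.COLOR_RGB2HSV)
    k&=hsv[...,1]<120
    q=C[k];print(n,len(q))
    for p in q[::max(1,len(q)//40)]:print(p.round(3),end=" ")
    print()
```

```text
rim corners FL FR BL BR [[ 0.6705  0.1564  0.262 ]
 [ 0.6677 -0.1952  0.262 ]
 [ 0.8276  0.1573  0.262 ]
 [ 0.8239 -0.1978  0.262 ]]
plates: fixed top L R [[ 0.6881 -0.0887  0.3   ]
 [ 0.6885 -0.1331  0.3   ]]
tip top-view z?
tip (array([ 0.5636257 , -0.11034103,  0.27293861]), array([ 0.00914921, -0.49304755]), array([0.40678441, 0.04165088]))
tab top (array([ 0.64568205, -0.10466425,  0.31163102]), array([ 0.00799237, -0.67324983]), array([0.54191597, 0.08687218]))
top 162
[ 0.659 -0.104  0.28 ] [ 0.66  -0.114  0.278] [ 0.66  -0.133  0.275] [ 0.657 -0.108  0.28 ] [ 0.657 -0.118  0.277] [ 0.656 -0.086  0.275] [ 0.654 -0.108  0.283] [ 0.655 -0.118  0.276] [ 0.649 -0.093  0.305] [ 0.649 -0.102  0.307] [ 0.649 -0.111  0.305] [ 0.649 -0.12   0.305] [ 0.649 -0.13   0.301] [ 0.647 -0.095  0.305] [ 0.646 -0.104  0.307] [ 0.646 -0.113  0.306] [ 0.646 -0.122  0.306] [ 0.646 -0.132  0.304] [ 0.644 -0.092  0.308] [ 0.644 -0.102  0.307] [ 0.644 -0.111  0.305] [ 0.644 -0.122  0.308] [ 0.645 -0.132  0.3  ] [ 0.642 -0.092  0.307] [ 0.642 -0.102  0.305] [ 0.642 -0.111  0.308] [ 0.642 -0.12   0.304]
[... 896 characters left out ...]
87  0.297] [ 0.65  -0.091  0.295] [ 0.647 -0.086  0.299] [ 0.66  -0.107  0.281] [ 0.657 -0.109  0.279] [ 0.66  -0.109  0.276] [ 0.657 -0.104  0.279] [ 0.653 -0.087  0.291] [ 0.647 -0.091  0.288] [ 0.57  -0.109  0.28 ] [ 0.567 -0.108  0.281] [ 0.564 -0.108  0.281] [ 0.659 -0.099  0.279] [ 0.656 -0.098  0.28 ] [ 0.653 -0.087  0.288] [ 0.65  -0.087  0.288] [ 0.572 -0.108  0.277] [ 0.57  -0.102  0.281] [ 0.567 -0.101  0.282] [ 0.564 -0.098  0.284] [ 0.561 -0.104  0.281] [ 0.659 -0.1    0.275] [ 0.656 -0.094  0.279] [ 0.653 -0.091  0.282] [ 0.65  -0.088  0.284] [ 0.572 -0.105  0.276] [ 0.569 -0.106  0.275] [ 0.567 -0.105  0.276] [ 0.564 -0.102  0.278] [ 0.653 -0.088  0.28 ] [ 0.658 -0.085  0.275]
```

Emit:
{"method": "drive_tool", "body": {
  "fingers": [1, 1, 1, 1, 1, 1, 1, 1, 1, 1],
  "delta_pos": [
    [0, 0, -0.015],
    [0, 0, -0.015],
    [0, 0, -0.015],
    [0, 0, -0.015],
    [0, 0, -0.015],
    [0, 0, -0.015],
    [0, 0, -0.015],
    [0, 0, -0.015],
    [0, 0, -0.015],
    [0, 0, -0.015]
  ],
  "turn": [6.79, 6.79, 6.79, 6.79, 6.79, 6.79, 6.79, 6.79, 6.79, 6.79],
  "force": 30
}}

```text
clock: 0.93
eef_pos: [0.2163, 0.5327, 0.555]
eef_rot: [-3.141, 0.001, 1.565]
force: [-0.7, 0.4, 0.2]
width: 1.003
```

Run:
```python
from h import *
T=load("top",0);S=load("side",0)
for im in(T,S):
    C=cloud(im);hsv=cv2.cvtColor(im["frame"],cv2.COLOR_RGB2HSV)
    k=(hsv[...,0]>100)&(hsv[...,0]<130)&(hsv[...,1]>150)&(C[...,2]>.2)&(im["depth"]>0)
    q=C[k];print(q.min(0),q.max(0),len(q))
    d=C[(C[...,2]>.2)&(C[...,0]>.75)&(C[...,0]<.8)&(abs(C[...,1]-.05)<.04)];print(d.min(0),d.max(0))
    b=C[(C[...,2]>.02)&(C[...,1]<-.25)&(C[...,0]>.5)&(C[...,0]<.9)];print("box",b.min(0),b.max(0))
from plant import *;s=get_state();print(s)
```

```text
[ 0.22430987 -0.15037783  0.25490208] [0.80571331 0.51557296 0.40109775] 569
[0.7501247  0.01090007 0.21754108] [0.79994651 0.08880056 0.26587002]
box [ 0.58320252 -0.71323568  0.02014658] [ 0.84210463 -0.42408058  0.11986671]
[ 0.19080196 -0.14214982  0.22949736] [0.80877827 0.61033502 0.47410192] 432
[0.75002833 0.01113371 0.21761277] [0.79998705 0.08996607 0.26548915]
box [ 0.50001557 -1.68379097  0.02001637] [ 0.89986658 -0.42274972  0.25630626]
{'clock': 0.9333, 'q': array([ 1.16500009e+00,  2.69100051e-01,  1.26752847e+00, -1.39319468e-05,
        1.60599858e+00,  1.17090541e+00]), 'dq': array([ 8.02766026e-04, -1.20571968e-02, -4.14088328e-01,  1.95564329e-03,
        4.24314899e-01,  1.40717333e+00]), 'effort': array([-1.95493965e-03, -4.04808891e+01, -2.41152728e+01,  6.04104367e-02,
       -3.58380955e-01, -1.17152508e+00]), 'eef_pos': array([0.21634069, 0.53266384, 0.55499943]), 'eef_rot': array([-3.14120275e+00,  9.58251472e-04,  1.56489071e+00]), 'force': array([-0.67954931,  0.43344711,  0.24872816]), 'torque': array([-0.07065377,  0.06205151, -0.06415027]), 'width': 1.0026154475499656}
```

Emit:
{"method": "drive_tool", "body": {
  "fingers": [1, 1, 1, 1, 1, 1, 1, 1, 1, 1, 1, 1],
  "delta_pos": [
    [-0.0268, 0.0189, 0],
    [-0.0268, 0.0189, 0],
    [-0.0268, 0.0189, 0],
    [-0.0268, 0.0189, 0],
    [-0.0268, 0.0189, 0],
    [-0.0268, 0.0189, 0],
    [-0.0268, 0.0189, 0],
    [-0.0268, 0.0189, 0],
    [-0.0268, 0.0189, 0],
    [-0.0268, 0.0189, 0],
    [-0.0268, 0.0189, 0],
    [-0.0268, 0.0189, 0]
  ],
  "turn": [0, 0, 0, 0, 0, 0, 0, 0, 0, 0, 0, 0]
}}

```text
clock: 1.93
eef_pos: [0.4437, 0.2096, 0.5544]
eef_rot: [-3.141, 0.0, 1.571]
force: [-0.2, -0.1, -0.7]
width: 1.0
```

Emit:
{"method": "drive_tool", "body": {
  "fingers": [1, 1, 1, 1, 1, 1, 1, 1, 1, 1, 1, 1],
  "delta_pos": [
    [-0.0268, 0.0189, 0],
    [-0.0268, 0.0189, 0],
    [-0.0268, 0.0189, 0],
    [-0.0268, 0.0189, 0],
    [-0.0268, 0.0189, 0],
    [-0.0268, 0.0189, 0],
    [-0.0268, 0.0189, 0],
    [-0.0268, 0.0189, 0],
    [-0.0268, 0.0189, 0],
    [-0.0268, 0.0189, 0],
    [-0.0268, 0.0189, 0],
    [0, 0, 0]
  ],
  "turn": [0, 0, 0, 0, 0, 0, 0, 0, 0, 0, 0, 0]
}}

```text
clock: 2.93
eef_pos: [0.6538, -0.0883, 0.5518]
eef_rot: [-3.14, 0.002, 1.566]
force: [-0.9, 1.0, -0.7]
width: 0.995
```

Emit:
{"method": "drive_tool", "body": {
  "fingers": [1, 1, 1, 1],
  "delta_pos": [
    [-0.0115, 0.008, 0],
    [-0.0115, 0.008, 0],
    [0, 0, 0],
    [0, 0, 0]
  ],
  "turn": [0, 0, 0, 0]
}}

```text
clock: 3.27
eef_pos: [0.6671, -0.1066, 0.5539]
eef_rot: [-3.14, -0.001, 1.57]
force: [-0.5, -0.2, 0.1]
width: 1.0
```

Run:
```python
from h import *
r=snap(1)
from plant import *
print(get_state()["eef_pos"],get_state()["eef_rot"])
for n,(a,b) in dict(side=(200,90),top=(280,100)).items():
    g=cv2.resize(r[n]["frame"][b:b+130,a:a+170],None,fx=4.5,fy=4.5,interpolation=cv2.INTER_CUBIC)
    cv2.imwrite(f"pics/{n}crop1.png",np.clip(g[:,:,::-1]*1.5,0,255).astype(np.uint8))
```

```text
[ 0.66661856 -0.10589861  0.55468548] [-3.14092330e+00 -7.30185021e-04  1.57139475e+00]
```

View pics/sidecrop1.png

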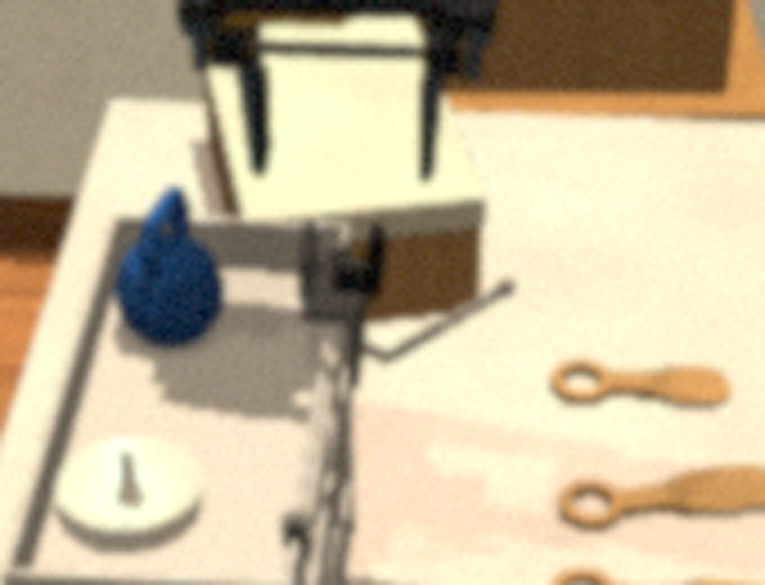

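The side view shows the open fingers at (258,170) and (428,175), straddling the carrier's plates at (315,250) and (372,255). I'll go down onto them.

Emit:
{"method": "drive_tool", "body": {
  "fingers": [1, 1, 1, 1, 1, 1, 1, 1],
  "delta_pos": [
    [-0.005, 0.003, 0],
    [0, 0, 0.013],
    [0, 0, 0.013],
    [0, 0, 0.013],
    [0, 0, 0.013],
    [0, 0, 0.013],
    [0, 0, 0.013],
    [0, 0, 0]
  ],
  "turn": [0, 0, 0, 0, 0, 0, 0, 0]
}}

```text
clock: 4.03
eef_pos: [0.6696, -0.1112, 0.474]
eef_rot: [-3.136, -0.001, 1.571]
force: [-0.5, -0.2, -0.1]
width: 1.001
```

Emit:
{"method": "drive_tool", "body": {
  "fingers": [0, -0.05, -0.1, -0.15, -0.3, -0.5, -0.5, -0.5, -0.5],
  "delta_pos": [
    [0, 0, 0],
    [0, 0, 0],
    [0, 0, 0],
    [0, 0, 0],
    [0, 0, 0],
    [0, 0, 0],
    [0, 0, 0],
    [0, 0, 0],
    [0, 0, 0]
  ],
  "turn": [0, 0, 0, 0, 0, 0, 0, 0, 0]
}}

```text
clock: 4.78
eef_pos: [0.6727, -0.1117, 0.477]
eef_rot: [3.13, 0.0, 1.57]
force: [14.4, 0.1, -2.5]
width: 0.437
```

Emit:
{"method": "drive_tool", "body": {
  "fingers": [-0.5, -0.5, -0.5, -0.5, -0.5, -0.5, -0.5, -0.5, -0.5, -0.5, -0.5, -0.5],
  "delta_pos": [
    [0, 0.003, 0],
    [0.003, 0, 0],
    [0.006, 0, 0],
    [0.01, 0, 0],
    [0.01, 0, 0],
    [0.01, 0, 0],
    [0.01, 0, 0],
    [0.01, 0, 0],
    [0.01, 0, 0],
    [0.01, 0, 0],
    [0.01, 0, 0],
    [0.01, 0, 0]
  ],
  "turn": [0, 0, 0, 0, 0, 0, 0, 0, 0, 0, 0, 0]
}}

```text
clock: 5.78
eef_pos: [0.6745, -0.0127, 0.477]
eef_rot: [3.135, 0.001, 1.57]
force: [10.2, -2.1, -0.4]
width: 0.432
```

Emit:
{"method": "drive_tool", "body": {
  "fingers": [-0.5, -0.5, -0.5, -0.5, -0.5, -0.5, -0.5, -0.5, -0.5, -0.5, -0.5, -0.5],
  "delta_pos": [
    [0.01, 0.002, 0],
    [0.01, 0, 0],
    [0.01, 0, 0],
    [0.01, 0, 0],
    [0.01, 0, 0],
    [0.01, 0, 0],
    [0.008, 0, 0],
    [0.006, 0, 0],
    [0.004, 0, 0],
    [0.004, 0, 0],
    [0.003, 0, 0],
    [0, 0, 0]
  ],
  "turn": [0, 0, 0, 0, 0, 0, 0, 0, 0, 0, 0, 0]
}}

```text
clock: 6.78
eef_pos: [0.6757, 0.0732, 0.4771]
eef_rot: [3.138, -0.001, 1.571]
force: [6.7, 1.1, -0.1]
width: 0.433
```

Emit:
{"method": "drive_tool", "body": {
  "fingers": [-0.5, -0.5, -0.5, -0.5, -0.5, -0.5, -0.5],
  "delta_pos": [
    [0.003, 0.001, 0],
    [0.003, 0, 0],
    [0.003, 0, 0],
    [0.003, 0, 0],
    [0.002, 0, 0],
    [0, 0, 0],
    [0, 0, 0]
  ],
  "turn": [0, 0, 0, 0, 0, 0, 0]
}}

```text
clock: 7.37
eef_pos: [0.6763, 0.0815, 0.4771]
eef_rot: [3.14, 0.014, 1.567]
force: [3.0, -16.9, 2.7]
width: 0.433
```

Emit:
{"method": "drive_tool", "body": {
  "fingers": [-0.5, -0.5, -0.05, 0.3, 0.6, 1, 1, 1, 1],
  "delta_pos": [
    [-0.003, 0, 0],
    [0, 0, 0],
    [0, 0, 0],
    [0, 0, 0],
    [0, 0, 0],
    [0, 0, 0],
    [0, 0, 0],
    [0, 0, 0],
    [0, 0, 0]
  ],
  "turn": [0, 0, 0, 0, 0, 0, 0, 0, 0]
}}

```text
clock: 8.12
eef_pos: [0.676, 0.0838, 0.4767]
eef_rot: [-3.141, -0.001, 1.571]
force: [0.3, 0.1, -0.3]
width: 0.881
```

Emit:
{"method": "drive_tool", "body": {
  "fingers": [1, 1, 1, 1, 1, 1, 1],
  "delta_pos": [
    [0, -0.006, 0],
    [0, 0, -0.02],
    [0, 0, -0.02],
    [0, 0, -0.02],
    [0, 0, -0.02],
    [0, 0, -0.02],
    [0, 0, 0]
  ],
  "turn": [0, 0, 0, 0, 0, 0, 0]
}}

```text
clock: 8.7
eef_pos: [0.6692, 0.0835, 0.5814]
eef_rot: [3.133, -0.001, 1.571]
force: [-0.3, -0.6, -0.2]
width: 0.999
```

Run:
```python
from h import *
r=snap(2)
from plant import *
print(get_state()["eef_pos"],get_state()["eef_rot"])
for n in("side","top"):
  horns(r[n]); C=cloud(r[n]);im=r[n]
  m=(C[...,2]>.27)&(C[...,2]<.312)&(C[...,0]>.5)&(C[...,0]<.70)&(C[...,1]>-.05)&(C[...,1]<.2)
  q=C[m]; tab=q[(q[:,2]>.297)&(q[:,0]>.62)&(q[:,0]<.7)];tip=q[q[:,0]<.6];print("tab",tab.min(0),tab.max(0),"tip",tip.min(0),tip.max(0),tip.mean(0))
for n,(a,b) in dict(side=(190,90),top=(210,100)).items():
    g=cv2.resize(r[n]["frame"][b:b+130,a:a+170],None,fx=4.5,fy=4.5,interpolation=cv2.INTER_CUBIC)
    cv2.imwrite(f"pics/{n}crop2.png",np.clip(g[:,:,::-1]*1.5,0,255).astype(np.uint8))
```

```text
[0.66969516 0.08343806 0.57687728] [ 3.14062617e+00 -2.85423396e-04  1.57100491e+00]
c [ 0.4527 -0.3731] L 0.1359 yaw -0.7 eye [ 0.50401111 -0.3723969 ] end-25 [ 0.5003 -0.3737] 230
c [ 0.4314 -0.2374] L 0.1664 yaw 13.5 eye [ 0.49736312 -0.2237136 ] end-25 [ 0.4953 -0.2221] 366
c [ 0.4168 -0.1159] L 0.1968 yaw -4.9 eye [ 0.50195548 -0.12446061] end-25 [ 0.5012 -0.123 ] 570
c [0.4366 0.0141] L 0.1131 yaw -9.0 eye [0.47125459 0.00778173] end-25 [0.4688 0.009 ] 297
tab [0.64524812 0.06101377 0.29793738] [0.69666099 0.10738684 0.31140574] tip [0.56393106 0.07978323 0.27175999] [0.58154424 0.08883653 0.28195583] [0.57059936 0.08492305 0.27725049]
c [ 0.4112 -0.1155] L 0.1969 yaw -5.7 eye [ 0.49964276 -0.12509943] end-25 [ 0.4993 -0.1243] 865
c [ 0.4467 -0.3748] L 0.1377 yaw -0.3 eye [ 0.50198141 -0.3744415 ] end-25 [ 0.4984 -0.3751] 497
c [ 0.4237 -0.2394] L 0.1686 yaw 12.9 eye [ 0.49455555 -0.22363066] end-25 [ 0.4929 -0.2236] 656Traceback (most recent call last):
  File "<stdin>", line 8, in <module>
    return umr_minimum(a, axis, None, out, keepdims, initial, where)
ValueError: zero-size array to reduction operation minimum which has no identity
```

Emit:
{"method": "drive_tool", "body": {
  "fingers": [1, 1, 1, 1, 1, 1, 1, 1, 1, 1],
  "delta_pos": [
    [-0.0231, -0.0189, 0],
    [-0.0231, -0.0189, 0],
    [-0.0231, -0.0189, 0],
    [-0.0231, -0.0189, 0],
    [-0.0231, -0.0189, 0],
    [-0.0231, -0.0189, 0],
    [-0.0231, -0.0189, 0],
    [-0.0231, -0.0189, 0],
    [-0.0231, -0.0189, 0],
    [0, 0, 0]
  ],
  "turn": [0, 0, 0, 0, 0, 0, 0, 0, 0, 0]
}}

```text
clock: 9.63
eef_pos: [0.4969, -0.1272, 0.5755]
eef_rot: [-3.137, 0.001, 1.566]
force: [0.7, -0.1, 0.7]
width: 0.998
```

Emit:
{"method": "drive_tool", "body": {
  "fingers": [1, 1, 1, 1, 1, 1, 1, 1, 1, 1, 1, 1],
  "delta_pos": [
    [0, 0, 0],
    [0, 0, 0],
    [0, 0, 0],
    [0, 0, 0],
    [0, 0, 0],
    [0, 0, 0],
    [0, 0, 0],
    [0, 0, 0],
    [0, 0, 0],
    [0, 0, 0],
    [0, 0, 0],
    [0, 0, 0]
  ],
  "turn": [7, 7, 7, 7, 7, 7, 7, 7, 7, 7, 7, 7]
}}

```text
clock: 10.63
eef_pos: [0.5001, -0.1241, 0.5747]
eef_rot: [-3.14, 0.003, 0.099]
force: [0.4, -0.4, 0.3]
width: 0.998
```

```bash
cat > look.py <<'E'
import sys
from h import *
tag=sys.argv[1];r=snap(tag)
from plant import *
s=get_state();print(s["clock"],s["eef_pos"],s["eef_rot"],"F",s["force"],"w",s["width"]*91)
a,b=[int(x) for x in sys.argv[2].split(",")];c,d=[int(x) for x in sys.argv[3].split(",")]
for n,(a,b) in dict(side=(a,b),top=(c,d)).items():
    g=cv2.resize(r[n]["frame"][b:b+130,a:a+170],None,fx=4.5,fy=4.5,interpolation=cv2.INTER_CUBIC)
    cv2.imwrite(f"pics/{n}crop{tag}.png",np.clip(g[:,:,::-1]*1.5,0,255).astype(np.uint8))
if len(sys.argv)>4:
    for n in("top","side"):print(n);horns(r[n])
E
python3 look.py 3 190,90 210,100 h
python3 - <<'E'
from h import *
for n in("side","top"):
  im=load(n,3);C=cloud(im)
  m=(C[...,2]>.27)&(C[...,2]<.312)&(C[...,0]>.5)&(C[...,0]<.70)&(C[...,1]>-.05)&(C[...,1]<.2)
  q=C[m]; tab=q[(q[:,2]>.297)&(q[:,0]>.62)&(q[:,0]<.7)];tip=q[q[:,0]<.6]
  if len(tab):print("tab",tab.min(0),tab.max(0))
  if len(tip):print("tip",tip.min(0),tip.max(0),tip.mean(0))
E
```

```text
10.7333 [ 0.50006781 -0.12422728  0.57496173] [-3.14016647e+00  2.74982169e-03  1.05338713e-01] F [ 0.13876364  0.16820224 -0.27219744] w 91.18002924789651
top
c [0.4312 0.0116] L 0.1126 yaw -9.4 eye [0.46774161 0.00578217] end-25 [0.4663 0.0058] 342
c [ 0.3681 -0.1186] L 0.0938 yaw 164.7 eye None end-25 [ 0.3512 -0.114 ] 336
c [ 0.3765 -0.2596] L 0.0582 yaw 168.2 eye None end-25 [ 0.3753 -0.2594] 137
side
c [ 0.4534 -0.3728] L 0.1359 yaw -0.7 eye [ 0.50401111 -0.3723969 ] end-25 [ 0.5003 -0.3733] 233
c [ 0.4322 -0.2374] L 0.168 yaw 13.0 eye [ 0.49718926 -0.22305203] end-25 [ 0.4955 -0.2228] 380
c [ 0.4171 -0.1155] L 0.1972 yaw -4.6 eye [ 0.502836   -0.12298991] end-25 [ 0.5017 -0.1223] 543
c [0.4359 0.0111] L 0.1133 yaw -10.7 eye [0.47101899 0.00734471] end-25 [0.4686 0.005 ] 315
tab [0.64509149 0.0594522  0.29703618] [0.69644383 0.10471116 0.31026455]
tip [0.56393033 0.07694056 0.27024392] [0.5792076  0.0909676  0.28134948] [0.57103671 0.08433829 0.2761899 ]
tab [0.64261856 0.05912207 0.2976328 ] [0.69110072 0.10086008 0.3086048 ]
tip [0.55922687 0.07500932 0.27047272] [0.57838822 0.0843596  0.28395664] [0.56702494 0.07959809 0.27722721]
```

View pics/sidecrop3.png

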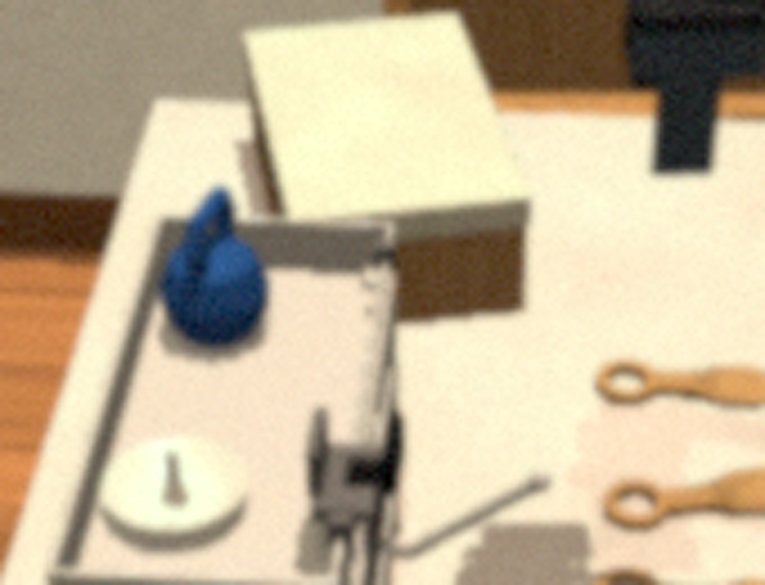

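View pics/topcrop3.png

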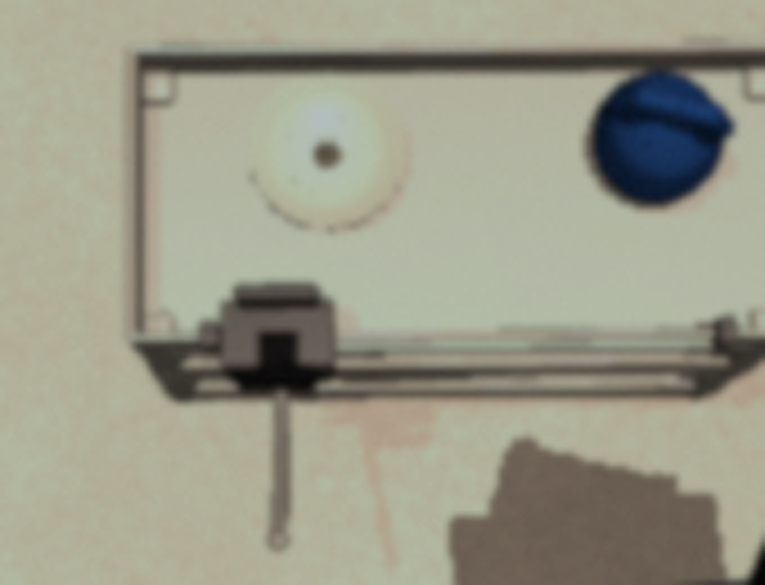

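The pictures show the carrier touching the left stop post (top crop, about (210,335)) with the tab out. The hook tip is at about (0.568, 0.082, 0.276). Tool motions are limited to translation plus a turn about z, so I'll grip the longest horn by its ring, at low force, so the blade can swing down.

Emit:
{"method": "drive_tool", "body": {
  "fingers": [1, 1, 1, 1, 1, 1, 1, 1, 1, 1, 1, 1],
  "delta_pos": [
    [0, 0, 0.03],
    [0, 0, 0.03],
    [0, 0, 0.035],
    [0, 0, 0.035],
    [0, 0, 0.035],
    [0, 0, 0.035],
    [0, 0, 0.035],
    [0, 0, 0.035],
    [0, 0, 0.03],
    [0, 0, 0.03],
    [0, 0, 0.02],
    [0, 0, 0]
  ],
  "turn": [5.8, 5.8, 0, 0, 0, 0, 0, 0, 0, 0, 0, 0],
  "force": 3
}}

```text
clock: 11.73
eef_pos: [0.4977, -0.1237, 0.222]
eef_rot: [-3.14, 0.011, -0.095]
force: [-1.7, -0.1, 0.7]
width: 1.001
```

```bash
python3 look.py 4 260,120 270,190 h
```

```text
11.8333 [ 0.49972232 -0.12431167  0.2261337 ] [-3.14107149e+00  2.05190280e-03 -9.57930786e-02] F [ 0.7308464  -0.27744911  0.73827944] w 90.91939318131676
top
c [ 0.4468 -0.3749] L 0.1377 yaw -0.3 eye [ 0.50198141 -0.3744415 ] end-25 [ 0.4984 -0.3752] 499
c [0.4332 0.0114] L 0.1106 yaw -8.5 eye [0.46774161 0.00578217] end-25 [0.4664 0.0065] 322
side
c [ 0.4144 -0.3722] L 0.0531 yaw -163.0 eye None end-25 [ 0.4136 -0.3724] 104
c [ 0.4029 -0.2438] L 0.1016 yaw -168.3 eye None end-25 [ 0.3802 -0.2485] 245
c [ 0.3984 -0.1143] L 0.146 yaw 175.6 eye None end-25 [ 0.358  -0.1112] 458
c [0.4352 0.0125] L 0.1138 yaw -9.2 eye [0.47101899 0.00734471] end-25 [0.4691 0.007 ] 297
```

View pics/sidecrop4.png

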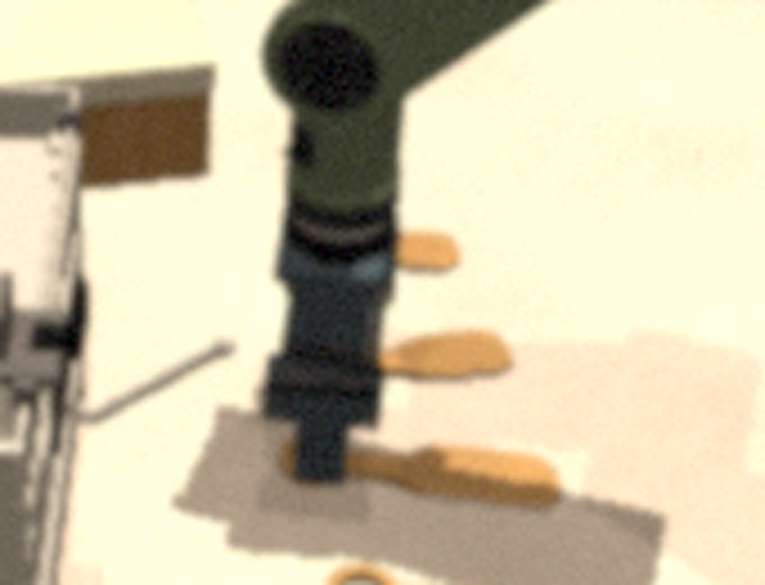

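The finger stands over the ring of the long horn at (320,460) in the crop. Now down and close.

Emit:
{"method": "drive_tool", "body": {
  "fingers": [1, 1, 1, 0.5, 0.2, 0, 0, 0, 0, 0],
  "delta_pos": [
    [0.001, 0, 0.016],
    [0, 0, 0.015],
    [0, 0, 0],
    [0, 0, 0],
    [0, 0, 0],
    [0, 0, 0],
    [0, 0, 0],
    [0, 0, 0],
    [0, 0, 0],
    [0, 0, 0]
  ],
  "turn": [0, 0, 0, 0, 0, 0, 0, 0, 0, 0]
}}

```text
clock: 12.67
eef_pos: [0.501, -0.1247, 0.196]
eef_rot: [-3.141, -0.001, -0.098]
force: [-0.2, 0.1, 1.8]
width: 0.557
```

Emit:
{"method": "drive_tool", "body": {
  "fingers": [0, 0, 0, 0, 0, 0, 0, 0],
  "delta_pos": [
    [0, 0, -0.01],
    [0, 0, -0.01],
    [0, 0, -0.02],
    [0, 0, -0.02],
    [0, 0, -0.02],
    [0, 0, -0.02],
    [0, 0, 0],
    [0, 0, 0]
  ],
  "turn": [0, 0, 0, 0, 0, 0, 0, 0]
}}

```text
clock: 13.33
eef_pos: [0.5012, -0.1248, 0.2974]
eef_rot: [3.141, -0.004, -0.098]
force: [0.3, -0.1, -0.8]
width: 0.555
```

```bash
python3 look.py 5 260,120 270,190
```

```text
13.4333 [ 0.50054427 -0.12458754  0.29536135] [-3.14140115e+00  7.69709738e-04 -9.78087139e-02] F [ 0.36854129  0.47478056 -0.06793594] w 50.477237154554864
```

View pics/sidecrop5.png

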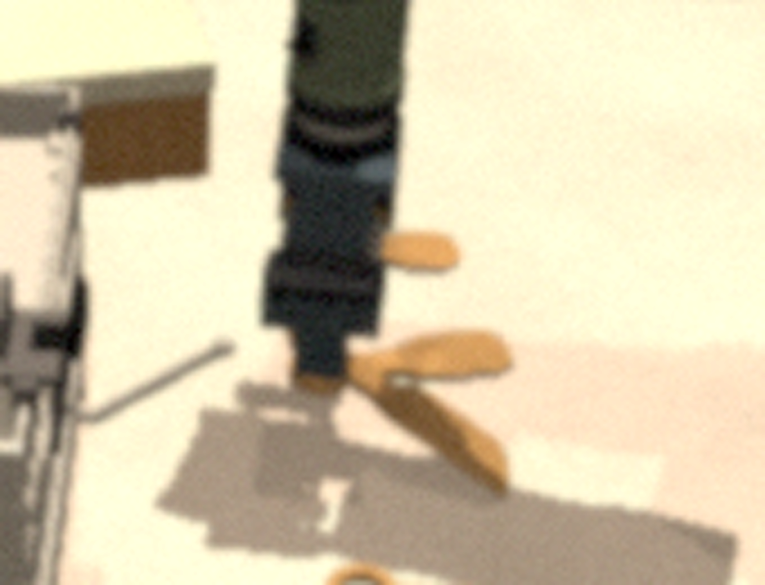

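The horn pivots in the grip, and its tip is at about (505,490) in the crop. I'll keep lifting.

Emit:
{"method": "drive_tool", "body": {
  "fingers": [0, 0, 0, 0, 0, 0, 0, 0, 0, 0, 0, 0],
  "delta_pos": [
    [0, 0, -0.02],
    [0, 0, -0.02],
    [0, 0, -0.025],
    [0, 0, -0.025],
    [0, 0, -0.025],
    [0, 0, -0.025],
    [0, 0, -0.025],
    [0, 0, -0.025],
    [0, 0, -0.02],
    [0, 0, -0.02],
    [0, 0, 0],
    [0, 0, 0]
  ],
  "turn": [0, 0, 0, 0, 0, 0, 0, 0, 0, 0, 0, 0]
}}

```text
clock: 14.43
eef_pos: [0.5011, -0.1247, 0.5248]
eef_rot: [-3.141, 0.001, -0.098]
force: [-0.3, -0.5, -1.3]
width: 0.553
```

```bash
python3 look.py 6 250,60 270,190
```

```text
14.5333 [ 0.50089181 -0.12467303  0.52343409] [-3.14079221  0.00425431 -0.09778691] F [ 0.50400906 -1.03449817 -1.39038462] w 50.26584344988069
```

View pics/sidecrop6.png

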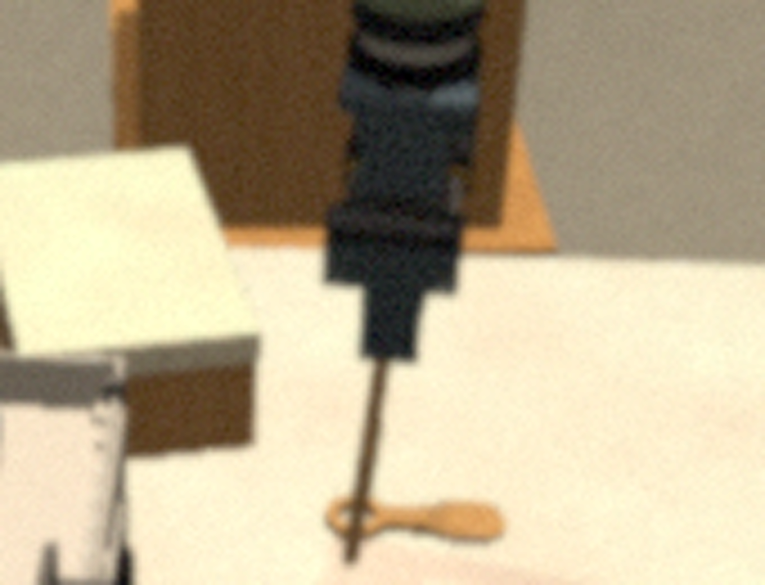

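The horn hangs straight below the fingers, from (380,360) to (350,560) in the crop. Next I'll square the yaw and carry it to the hook.

Emit:
{"method": "drive_tool", "body": {
  "fingers": [0, 0, 0, 0, 0, 0, 0, 0, 0, 0, 0, 0],
  "delta_pos": [
    [0, 0, 0],
    [0, -0.008, 0],
    [0, -0.016, 0],
    [0, -0.022, 0],
    [0, -0.023, 0],
    [0, -0.023, 0],
    [0, -0.023, 0],
    [0, -0.023, 0],
    [0, -0.023, 0],
    [0, -0.022, 0],
    [0, -0.015, 0],
    [0, -0.008, 0]
  ],
  "turn": [-5.6, 0, 0, 0, 0, 0, 0, 0, 0, 0, 0, 0]
}}

```text
clock: 15.53
eef_pos: [0.5006, 0.0834, 0.5243]
eef_rot: [-3.141, 0.003, 0.0]
force: [0.1, -0.1, 0.4]
width: 0.555
```

Emit:
{"method": "drive_tool", "body": {
  "fingers": [0, 0, 0, 0, 0, 0, 0, 0, 0],
  "delta_pos": [
    [0, 0, 0.01],
    [0, 0, 0.012],
    [0, 0, 0.012],
    [0, 0, 0.012],
    [0.01, 0, 0.01],
    [0.01, 0, 0],
    [0.01, 0, 0],
    [0, 0, 0],
    [0, 0, 0]
  ],
  "turn": [0, 0, 0, 0, 0, 0, 0, 0, 0]
}}

```text
clock: 16.28
eef_pos: [0.532, 0.0811, 0.4699]
eef_rot: [-3.141, -0.001, -0.001]
force: [-1.0, 0.7, -1.4]
width: 0.553
```

```bash
python3 look.py 7 200,90 200,120
```

```text
16.3833 [0.53108746 0.08120282 0.47011889] [-3.14144406e+00 -3.51515306e-04 -3.77266434e-04] F [-0.21051119  0.22274105 -1.41142322] w 50.34360375218827
```

View pics/sidecrop7.png

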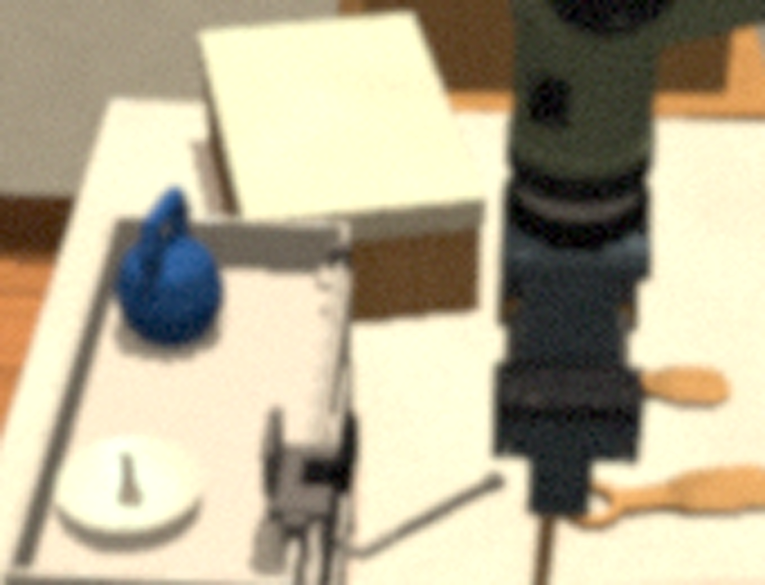

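View pics/topcrop7.png

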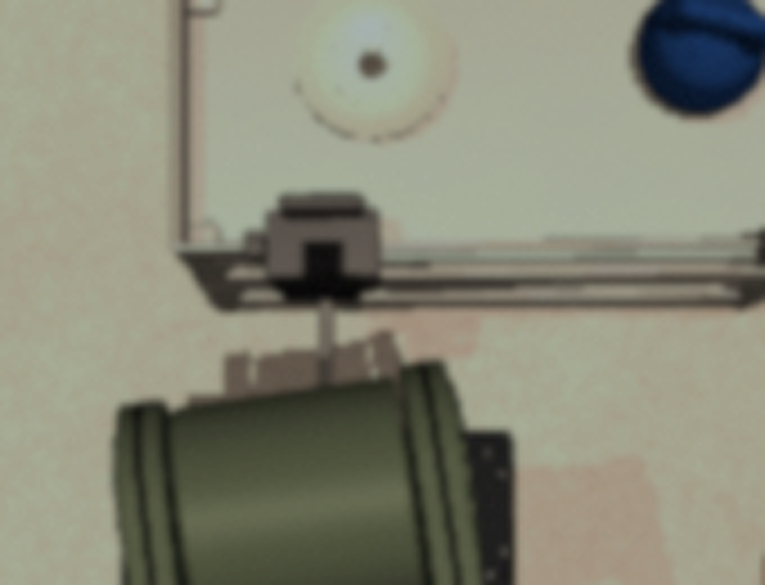

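```bash
cat > hung.py <<'E'
import sys
from h import *
# brown points above table in a y-window, from side view
tag=sys.argv[1];y0=float(sys.argv[2]);w=float(sys.argv[3]) if len(sys.argv)>3 else .04
for n in("side",):
    im=load(n,tag);C=cloud(im);hsv=cv2.cvtColor(im["frame"],cv2.COLOR_RGB2HSV)
    k=(hsv[...,0]<25)&(hsv[...,1]>70)&(hsv[...,2]>25)&(C[...,2]>.03)&(abs(C[...,1]-y0)<w)&(C[...,0]>.45)&(C[...,0]<.66)&(im["depth"]>0)
    q=C[k];print(n,len(q))
    for z in np.arange(.02,.34,.02):
        p=q[(q[:,2]>=z)&(q[:,2]<z+.02)]
        if len(p):print(z.round(2),len(p),"mean",p.mean(0).round(4),"x",p[:,0].min().round(3),p[:,0].max().round(3),"zmin",p[:,2].min().round(4),p[:,2].max().round(4))
E
python3 hung.py 7 .081
```

```text
side 295
0.1 5 mean [0.5443 0.0959 0.1152] x 0.542 0.545 zmin 0.1093 0.1194
0.12 25 mean [0.5411 0.1007 0.1294] x 0.535 0.546 zmin 0.1202 0.1398
0.14 22 mean [0.5404 0.1009 0.1505] x 0.536 0.544 zmin 0.1402 0.1597
0.16 25 mean [0.5402 0.0992 0.1699] x 0.534 0.544 zmin 0.1619 0.1791
0.18 25 mean [0.5383 0.1017 0.1906] x 0.534 0.543 zmin 0.1814 0.1999
0.2 23 mean [0.5383 0.099  0.2098] x 0.535 0.543 zmin 0.2001 0.2194
0.22 21 mean [0.5389 0.0926 0.2288] x 0.534 0.542 zmin 0.22 0.2395
0.24 16 mean [0.5447 0.0922 0.2504] x 0.533 0.659 zmin 0.2425 0.2581
0.26 7 mean [0.5327 0.1049 0.2705] x 0.519 0.541 zmin 0.264 0.2784
0.28 8 mean [0.5365 0.1132 0.2877] x 0.515 0.648 zmin 0.2804 0.2988
0.3 4 mean [0.5497 0.1102 0.3066] x 0.516 0.649 zmin 0.3025 0.3096
```

Emit:
{"method": "drive_tool", "body": {
  "fingers": [0, 0, 0, 0, 0, 0, 0, 0, 0, 0],
  "delta_pos": [
    [0.005, 0, 0.002],
    [0.008, 0, 0.002],
    [0.008, 0, 0.001],
    [0.008, 0, 0],
    [0.008, 0, 0.004],
    [0.008, 0, 0.006],
    [0.008, 0, 0.006],
    [0.006, 0, 0.005],
    [0, 0, 0],
    [0, 0, 0]
  ],
  "turn": [0, 0, 0, 0, 0, 0, 0, 0, 0, 0]
}}

```text
clock: 17.22
eef_pos: [0.5902, 0.0813, 0.4429]
eef_rot: [3.141, 0.002, -0.0]
force: [-1.7, -0.1, 0.3]
width: 0.556
```

```bash
python3 look.py 8 200,90 200,120; python3 hung.py 8 .081
```

```text
17.3167 [0.58979135 0.08132362 0.44382963] [-3.14148210e+00  2.20878118e-04 -4.62066024e-05] F [ 0.1942726   0.06008632 -0.7242604 ] w 50.24258402446214
side 235
0.08 11 mean [0.5991 0.1015 0.0944] x 0.593 0.602 zmin 0.0847 0.0998
0.1 24 mean [0.5977 0.1026 0.1122] x 0.593 0.602 zmin 0.1007 0.1197
0.12 20 mean [0.5968 0.0958 0.1317] x 0.593 0.603 zmin 0.1203 0.1398
0.14 25 mean [0.5949 0.0928 0.1499] x 0.591 0.6 zmin 0.1408 0.1586
0.16 28 mean [0.5957 0.0984 0.1689] x 0.591 0.6 zmin 0.161 0.1789
0.18 24 mean [0.5962 0.0959 0.1907] x 0.592 0.6 zmin 0.1821 0.1996
0.2 17 mean [0.5955 0.0932 0.2099] x 0.593 0.598 zmin 0.201 0.2184
0.22 6 mean [0.5951 0.0937 0.2248] x 0.593 0.598 zmin 0.2207 0.2282
0.24 5 mean [0.607  0.1061 0.2492] x 0.592 0.659 zmin 0.2417 0.2576
0.3 2 mean [0.6488 0.0933 0.3032] x 0.648 0.65 zmin 0.3005 0.3059
0.32 1 mean [0.6245 0.0476 0.3397] x 0.625 0.625 zmin 0.3397 0.3397
```

View pics/sidecrop8.png

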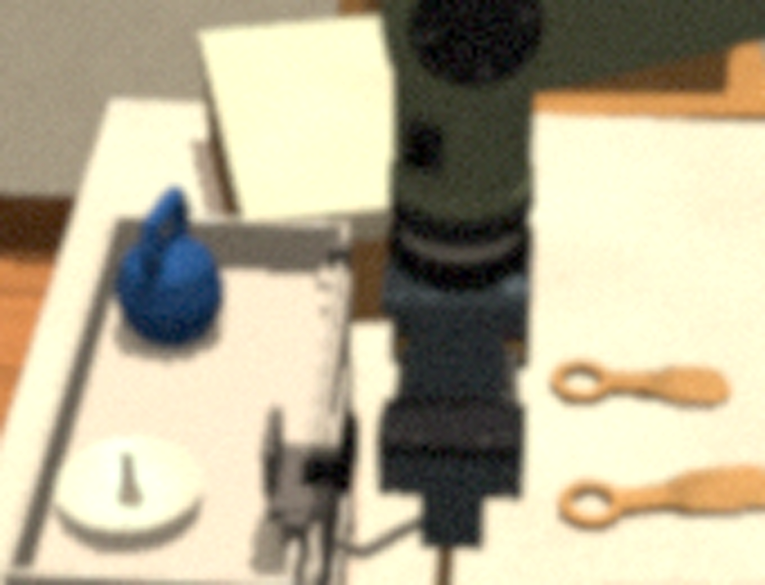

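The rod now runs into the ring behind the finger, at about (420,525) in the crop, with no contact force. I'll lower the ring onto it and release.

Emit:
{"method": "drive_tool", "body": {
  "fingers": [0, 0, 0, 0, 0, 0],
  "delta_pos": [
    [0, 0, 0.003],
    [0, 0, 0.003],
    [0, 0, 0.003],
    [0, 0, 0.002],
    [0, 0, 0],
    [0, 0, 0]
  ],
  "turn": [0, 0, 0, 0, 0, 0]
}}

```text
clock: 17.82
eef_pos: [0.59, 0.0813, 0.4332]
eef_rot: [-3.141, -0.001, -0.0]
force: [0.8, 0.6, 2.9]
width: 0.557
```

Emit:
{"method": "drive_tool", "body": {
  "fingers": [0.15, 0.25, 0.4, 0.7, 1, 1, 1, 1, 1],
  "delta_pos": [
    [0, 0, 0],
    [0, 0, 0],
    [0, 0, 0],
    [0, 0, 0],
    [0, 0, 0],
    [0, 0, 0],
    [0, 0, 0],
    [0, 0, 0],
    [0, 0, 0]
  ],
  "turn": [0, 0, 0, 0, 0, 0, 0, 0, 0]
}}

```text
clock: 18.57
eef_pos: [0.5899, 0.0813, 0.4327]
eef_rot: [-3.142, -0.0, -0.0]
force: [-0.1, 0.1, 0.1]
width: 0.995
```

```bash
python3 look.py 9 200,90 200,120; python3 hung.py 9 .081
```

```text
18.6667 [0.5899194  0.08130974 0.43274378] [-3.14151671e+00 -3.69533131e-05 -5.73948037e-05] F [0.80405804 0.58595898 0.00789423] w 90.80060408451116
side 248
0.04 10 mean [0.6549 0.1034 0.0524] x 0.651 0.657 zmin 0.0441 0.0584
0.06 16 mean [0.6539 0.1036 0.0704] x 0.651 0.657 zmin 0.0613 0.0795
0.08 20 mean [0.6534 0.1014 0.091 ] x 0.648 0.657 zmin 0.0802 0.0995
0.1 21 mean [0.6524 0.1    0.1109] x 0.647 0.657 zmin 0.1002 0.12
0.12 24 mean [0.6507 0.1004 0.131 ] x 0.647 0.657 zmin 0.1204 0.1397
0.14 19 mean [0.6501 0.0941 0.1499] x 0.646 0.654 zmin 0.1411 0.1583
0.16 16 mean [0.6509 0.0927 0.1694] x 0.648 0.654 zmin 0.1614 0.1785
0.18 11 mean [0.6492 0.0924 0.1863] x 0.643 0.653 zmin 0.1802 0.1981
0.2 27 mean [0.6466 0.1027 0.2117] x 0.641 0.652 zmin 0.2002 0.2192
0.22 44 mean [0.6454 0.0901 0.2288] x 0.64 0.65 zmin 0.2203 0.2367
0.24 1 mean [0.6591 0.0694 0.2552] x 0.659 0.659 zmin 0.2552 0.2552
0.26 1 mean [0.6594 0.0623 0.2727] x 0.659 0.659 zmin 0.2727 0.2727
0.28 1 mean [0.6484 0.1011 0.2887] x 0.648 0.648 zmin 0.2887 0.2887
0.3 2 mean [0.6508 0.0831 0.3076] x 0.65 0.651 zmin 0.3064 0.3088
0.32 1 mean [0.5572 0.0429 0.3364] x 0.557 0.557 zmin 0.3364 0.3364
```

View pics/sidecrop9.png

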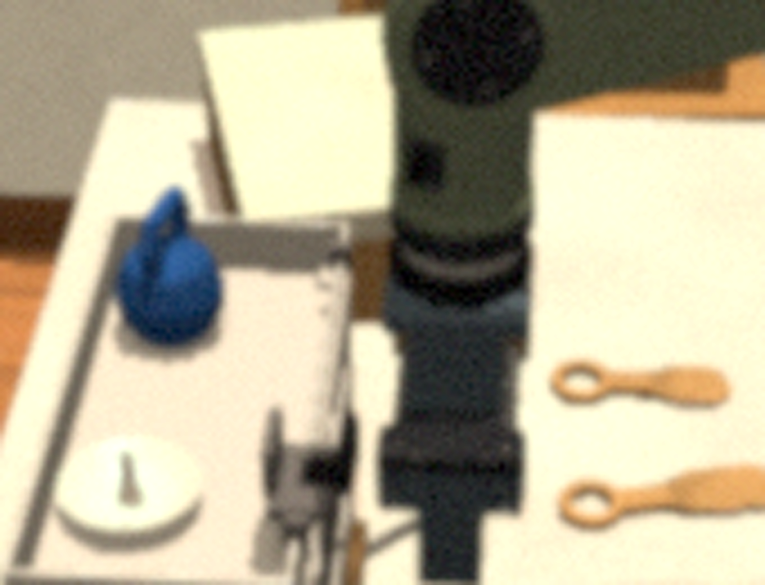

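Horn a has slid to the root and hangs nearly straight, visible at (355,550) in the crop. Up and on to horn b.

Emit:
{"method": "drive_tool", "body": {
  "fingers": [1, 1, 1, 1, 1, 1, 1, 1, 1, 1, 1, 1],
  "delta_pos": [
    [0, 0, -0.02],
    [0, 0, -0.03],
    [0, 0, -0.03],
    [0, 0, -0.02],
    [-0.03, 0, 0],
    [-0.03, 0, 0],
    [-0.034, 0, 0],
    [0, 0.03, 0],
    [0, 0.035, 0],
    [0, 0.035, 0],
    [0, 0.035, 0],
    [0, 0.035, 0]
  ],
  "turn": [0, 0, 0, 0, 0, 0, 0, 0, 0, 0, 0, 0]
}}

```text
clock: 19.67
eef_pos: [0.4954, -0.0901, 0.5331]
eef_rot: [3.142, -0.001, 0.001]
force: [0.7, 0.9, -0.2]
width: 1.002
```

Emit:
{"method": "drive_tool", "body": {
  "fingers": [1, 1, 1, 1, 1, 1, 1],
  "delta_pos": [
    [0, 0.035, 0],
    [0, 0.035, 0],
    [0, 0.035, 0],
    [0, 0.03, 0],
    [0, 0, 0],
    [0, 0, 0],
    [0, 0, 0]
  ],
  "turn": [0, 0, 0, 0, -6.6, -6.6, 0]
}}

```text
clock: 20.25
eef_pos: [0.4958, -0.2244, 0.5325]
eef_rot: [-3.141, 0.0, 0.231]
force: [0.9, 0.6, 0.6]
width: 1.004
```

```bash
python3 look.py 10 200,120 270,190 h;python3 hung.py 10 .081
```

```text
20.35 [ 0.49584857 -0.22368233  0.53272533] [-3.14154759e+00 -4.85321239e-05  2.27318559e-01] F [-0.60893398 -0.49133029 -0.12527901] w 91.11096002161754
top
c [0.431  0.0119] L 0.1126 yaw -9.0 eye [0.46768519 0.00594289] end-25 [0.4664 0.0063] 338
c [ 0.4039 -0.2416] L 0.1319 yaw -165.4 eye None end-25 [ 0.3761 -0.2489] 456
side
c [ 0.4543 -0.3737] L 0.1393 yaw 0.1 eye [ 0.50497317 -0.3729657 ] end-25 [ 0.5036 -0.3737] 254
c [ 0.4326 -0.2375] L 0.1691 yaw 13.8 eye [ 0.49614687 -0.22466463] end-25 [ 0.4964 -0.2218] 389
c [0.4362 0.0129] L 0.1141 yaw -9.7 eye [0.47076168 0.00719912] end-25 [0.4698 0.0072] 286
side 242
0.04 12 mean [0.6521 0.0918 0.0539] x 0.648 0.657 zmin 0.0433 0.0599
0.06 26 mean [0.6524 0.0939 0.0696] x 0.648 0.658 zmin 0.0609 0.0786
0.08 25 mean [0.6509 0.0912 0.0891] x 0.647 0.658 zmin 0.0805 0.0998
0.1 21 mean [0.6498 0.0924 0.1104] x 0.646 0.654 zmin 0.1016 0.1198
0.12 17 mean [0.65   0.1008 0.1304] x 0.647 0.654 zmin 0.1213 0.1395
0.14 26 mean [0.6501 0.0941 0.1498] x 0.645 0.654 zmin 0.1402 0.1591
0.16 20 mean [0.6494 0.0922 0.1699] x 0.645 0.653 zmin 0.1633 0.1797
0.18 15 mean [0.6464 0.0931 0.1895] x 0.643 0.652 zmin 0.1805 0.1985
0.2 26 mean [0.6462 0.1005 0.2123] x 0.64 0.652 zmin 0.2013 0.2198
0.22 53 mean [0.6458 0.0882 0.2287] x 0.64 0.653 zmin 0.2203 0.2363
0.3 1 mean [0.6504 0.0733 0.3078] x 0.65 0.65 zmin 0.3078 0.3078
```

View pics/sidecrop10.png

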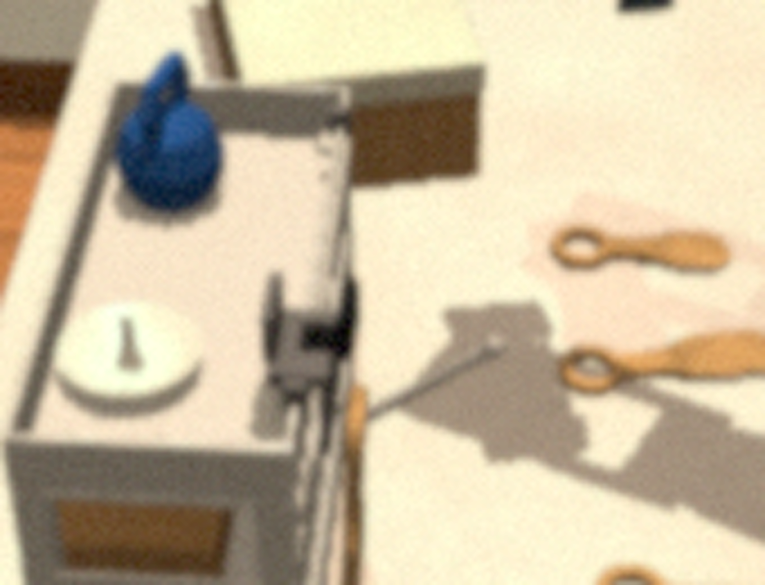

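Horn a hangs at (355,430)-(350,580) in the crop and the other horns have not moved. Descending on b.

Emit:
{"method": "drive_tool", "body": {
  "fingers": [1, 1, 1, 1, 1, 1, 1, 1, 1, 1, 1, 1],
  "delta_pos": [
    [0, 0, 0.03],
    [0, 0, 0.035],
    [0, 0, 0.035],
    [0, 0, 0.035],
    [0, 0, 0.035],
    [0, 0, 0.035],
    [0, 0, 0.035],
    [0, 0, 0.035],
    [0, 0, 0.03],
    [0, 0, 0.02],
    [0, 0, 0.008],
    [0, 0, 0]
  ],
  "turn": [0, 0, 0, 0, 0, 0, 0, 0, 0, 0, 0, 0]
}}

```text
clock: 21.35
eef_pos: [0.4956, -0.2231, 0.1981]
eef_rot: [-3.139, 0.003, 0.23]
force: [0.0, -0.1, 0.8]
width: 1.002
```

Emit:
{"method": "drive_tool", "body": {
  "fingers": [1, 0.5, 0.2, 0, 0, 0, 0, 0],
  "delta_pos": [
    [0, 0, 0.004],
    [0, 0, 0],
    [0, 0, 0],
    [0, 0, 0],
    [0, 0, 0],
    [0, 0, 0],
    [0, 0, 0],
    [0, 0, 0]
  ],
  "turn": [0, 0, 0, 0, 0, 0, 0, 0]
}}

```text
clock: 22.02
eef_pos: [0.4959, -0.2237, 0.196]
eef_rot: [3.141, -0.0, 0.23]
force: [-0.3, -0.2, 1.7]
width: 0.553
```

Emit:
{"method": "drive_tool", "body": {
  "fingers": [0, 0, 0, 0, 0, 0, 0, 0, 0, 0, 0, 0],
  "delta_pos": [
    [0, 0, -0.01],
    [0, 0, -0.01],
    [0, 0, -0.02],
    [0, 0, -0.02],
    [0, 0, -0.02],
    [0, 0, -0.02],
    [0, 0, -0.02],
    [0, 0, -0.02],
    [0, 0, -0.02],
    [0, 0, -0.02],
    [0, 0, -0.02],
    [0, 0, -0.02]
  ],
  "turn": [0, 0, 0, 0, 0, 0, 0, 0, 0, 0, 0, 0]
}}

```text
clock: 23.02
eef_pos: [0.4954, -0.2235, 0.4179]
eef_rot: [3.141, -0.001, 0.23]
force: [0.1, -0.4, -0.2]
width: 0.555
```

Emit:
{"method": "drive_tool", "body": {
  "fingers": [0, 0, 0, 0, 0, 0, 0, 0],
  "delta_pos": [
    [0, 0, -0.02],
    [0, 0, -0.025],
    [0, 0, -0.025],
    [0, 0, -0.02],
    [0, 0, -0.015],
    [0, 0, 0],
    [0, 0, 0],
    [0, 0, 0]
  ],
  "turn": [0, 0, 0, 0, 0, 6.6, 6.6, 0]
}}

```text
clock: 23.68
eef_pos: [0.4953, -0.2234, 0.5221]
eef_rot: [3.141, -0.002, -0.002]
force: [-0.1, 0.8, -0.3]
width: 0.549
```

```bash
python3 look.py 11 230,70 270,190;python3 hung.py 11 -.2237
```

```text
23.7833 [ 0.49547432 -0.2234981   0.52129327] [ 3.14150681e+00 -3.94199180e-04  2.85827919e-03] F [-0.71479827  0.06930871 -1.00398041] w 50.381110115418494
side 296
0.18 1 mean [ 0.4932 -0.2013  0.1978] x 0.493 0.493 zmin 0.1978 0.1978
0.2 11 mean [ 0.4928 -0.2004  0.2122] x 0.491 0.494 zmin 0.203 0.2195
0.22 10 mean [ 0.4944 -0.2021  0.2295] x 0.492 0.498 zmin 0.2225 0.2382
0.24 14 mean [ 0.4952 -0.2022  0.2498] x 0.493 0.497 zmin 0.24 0.2596
0.26 14 mean [ 0.4965 -0.2082  0.2705] x 0.494 0.499 zmin 0.2604 0.28
0.28 12 mean [ 0.4976 -0.2116  0.2908] x 0.496 0.5 zmin 0.2841 0.2996
0.3 9 mean [ 0.4994 -0.2081  0.3106] x 0.497 0.501 zmin 0.3009 0.3195
0.32 2 mean [ 0.5061 -0.2271  0.3287] x 0.499 0.513 zmin 0.3253 0.332
```

View pics/sidecrop11.png

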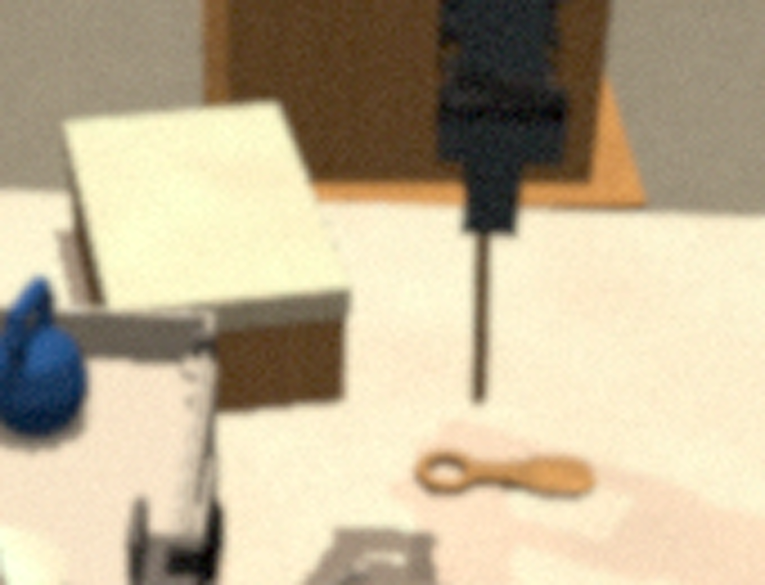

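Horn b hangs straight, from (482,235) to (480,400) in the crop. Carrying it to the hook.

Emit:
{"method": "drive_tool", "body": {
  "fingers": [0, 0, 0, 0, 0, 0, 0, 0, 0, 0, 0, 0],
  "delta_pos": [
    [0, -0.01, 0],
    [0, -0.018, 0],
    [0, -0.025, 0],
    [0, -0.03, 0],
    [0, -0.033, 0],
    [0, -0.033, 0],
    [0, -0.033, 0],
    [0, -0.033, 0],
    [0, -0.033, 0],
    [0, -0.029, 0],
    [0, -0.018, 0],
    [0, -0.01, 0]
  ],
  "turn": [0, 0, 0, 0, 0, 0, 0, 0, 0, 0, 0, 0]
}}

```text
clock: 24.78
eef_pos: [0.4952, 0.0839, 0.5207]
eef_rot: [-3.141, 0.001, 0.004]
force: [-0.3, -0.3, -0.0]
width: 0.557
```

Emit:
{"method": "drive_tool", "body": {
  "fingers": [0, 0, 0, 0, 0, 0, 0, 0, 0, 0],
  "delta_pos": [
    [0, 0, 0.01],
    [0, 0, 0.012],
    [0, 0, 0.012],
    [0, 0, 0.012],
    [0.01, 0, 0.008],
    [0.012, 0, 0],
    [0.012, 0, 0],
    [0, 0, 0],
    [0, 0, 0],
    [0, 0, 0]
  ],
  "turn": [0, 0, 0, 0, 0, 0, 0, 0, 0, 0]
}}

```text
clock: 25.62
eef_pos: [0.5301, 0.081, 0.4668]
eef_rot: [3.142, 0.0, -0.0]
force: [-0.2, 0.4, -1.4]
width: 0.556
```

```bash
python3 look.py 12 200,110 200,120;python3 hung.py 12 .0815
```

```text
25.7167 [0.52972367 0.08115345 0.46700529] [-3.14151143e+00 -2.93412080e-04 -1.70378936e-04] F [ 0.29126661  0.67326714 -1.14198636] w 50.340732158860135
side 459
0.04 13 mean [0.6541 0.0937 0.0524] x 0.649 0.658 zmin 0.0435 0.0599
0.06 22 mean [0.6522 0.094  0.0712] x 0.648 0.657 zmin 0.0605 0.0796
0.08 26 mean [0.6523 0.0911 0.0891] x 0.647 0.658 zmin 0.081 0.0987
0.1 21 mean [0.6507 0.0961 0.1085] x 0.647 0.658 zmin 0.1001 0.1169
0.12 20 mean [0.6502 0.1013 0.1305] x 0.647 0.654 zmin 0.1201 0.1384
0.14 36 mean [0.6023 0.0978 0.1498] x 0.525 0.654 zmin 0.1414 0.159
0.16 48 mean [0.5891 0.0938 0.1704] x 0.525 0.654 zmin 0.1602 0.1792
0.18 33 mean [0.5728 0.0974 0.1892] x 0.526 0.653 zmin 0.18 0.1994
0.2 44 mean [0.5963 0.0998 0.211 ] x 0.527 0.652 zmin 0.2003 0.2197
0.22 71 mean [0.6151 0.0897 0.2294] x 0.528 0.653 zmin 0.2203 0.2389
0.24 12 mean [0.5324 0.0934 0.2475] x 0.53 0.535 zmin 0.2409 0.2542
0.26 6 mean [0.5333 0.1076 0.2697] x 0.531 0.536 zmin 0.2623 0.2763
0.28 2 mean [0.6483 0.1019 0.2878] x 0.648 0.648 zmin 0.286 0.2895
```

View pics/sidecrop12.png

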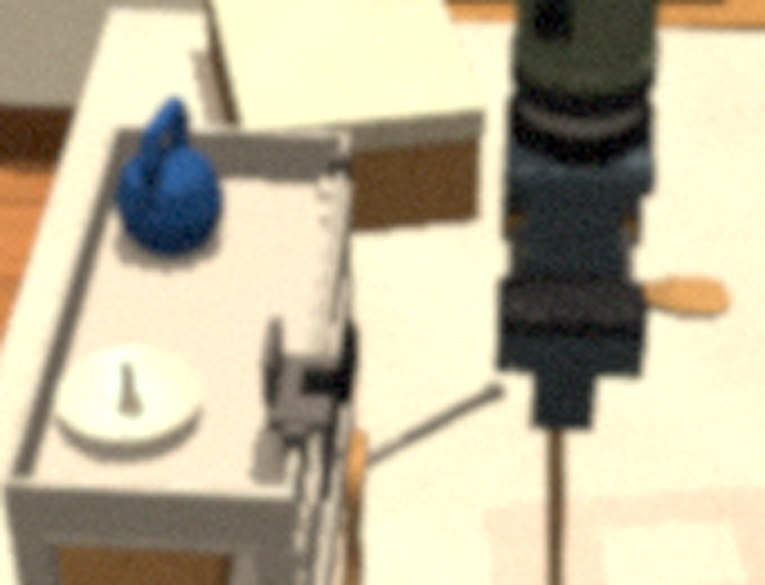

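Emit:
{"method": "drive_tool", "body": {
  "fingers": [0, 0, 0, 0, 0, 0, 0, 0, 0, 0],
  "delta_pos": [
    [0.005, 0, 0],
    [0.008, 0, 0],
    [0.008, 0, 0.002],
    [0.008, 0, 0.001],
    [0.008, 0, 0.004],
    [0.008, 0, 0.006],
    [0.008, 0, 0.006],
    [0.006, 0, 0.005],
    [0, 0, 0],
    [0, 0, 0]
  ],
  "turn": [0, 0, 0, 0, 0, 0, 0, 0, 0, 0]
}}

```text
clock: 26.55
eef_pos: [0.5892, 0.0813, 0.4418]
eef_rot: [3.142, 0.002, -0.0]
force: [-0.0, -0.9, -1.1]
width: 0.557
```

```bash
python3 look.py 13 200,110 200,120;python3 hung.py 13 .0815|head -8
```

```text
26.65 [0.58880313 0.08130553 0.44285248] [-3.14149885e+00  1.18172453e-04 -7.88696740e-05] F [-0.27637004 -0.113859   -0.78414941] w 50.529755974546234
side 430
0.04 13 mean [0.6542 0.0933 0.0513] x 0.649 0.658 zmin 0.0421 0.0586
0.06 22 mean [0.6525 0.0943 0.0708] x 0.648 0.657 zmin 0.0616 0.0795
0.08 26 mean [0.652  0.0943 0.0903] x 0.648 0.658 zmin 0.0811 0.0994
0.1 26 mean [0.6345 0.0922 0.1117] x 0.581 0.654 zmin 0.1008 0.1199
0.12 40 mean [0.6165 0.0964 0.1309] x 0.579 0.654 zmin 0.1209 0.1398
0.14 50 mean [0.6148 0.0882 0.1507] x 0.582 0.654 zmin 0.1401 0.1598
0.16 43 mean [0.6199 0.094  0.1703] x 0.583 0.654 zmin 0.1602 0.1798
```

View pics/sidecrop13.png

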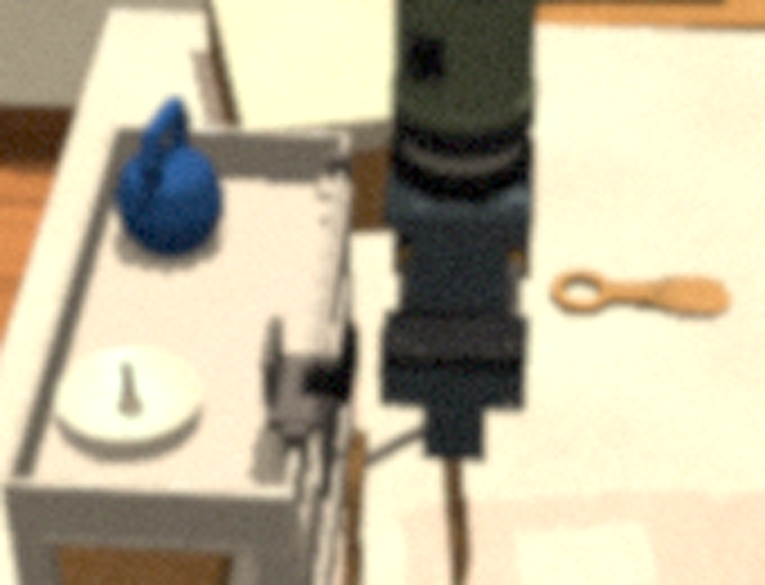

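The rod passes behind the finger into the ring again, at (425,435) in the crop. Lowering and releasing.

Emit:
{"method": "drive_tool", "body": {
  "fingers": [0, 0, 0, 0, 0, 0],
  "delta_pos": [
    [0, 0, 0.003],
    [0, 0, 0.003],
    [0, 0, 0.003],
    [0, 0, 0.002],
    [0, 0, 0],
    [0, 0, 0]
  ],
  "turn": [0, 0, 0, 0, 0, 0]
}}

```text
clock: 27.15
eef_pos: [0.589, 0.0813, 0.4322]
eef_rot: [-3.141, -0.001, -0.0]
force: [0.8, 0.7, 3.8]
width: 0.555
```

Emit:
{"method": "drive_tool", "body": {
  "fingers": [0.15, 0.25, 0.4, 0.7, 1, 1, 1, 1, 1],
  "delta_pos": [
    [0, 0, 0],
    [0, 0, 0],
    [0, 0, 0],
    [0, 0, 0],
    [0, 0, 0],
    [0, 0, 0],
    [0, 0, 0],
    [0, 0, 0],
    [0, 0, 0]
  ],
  "turn": [0, 0, 0, 0, 0, 0, 0, 0, 0]
}}

```text
clock: 27.9
eef_pos: [0.5889, 0.0813, 0.4317]
eef_rot: [-3.142, 0.0, -0.0]
force: [0.4, -0.4, 0.9]
width: 1.0
```

```bash
python3 look.py 14 200,130 200,120
```

```text
28.0 [0.58892324 0.08130687 0.4317669 ] [-3.14154514e+00 -1.20212718e-05 -5.39664048e-05] F [ 0.55578143 -0.41559995  0.9582132 ] w 91.2566825445206
```

View pics/sidecrop14.png

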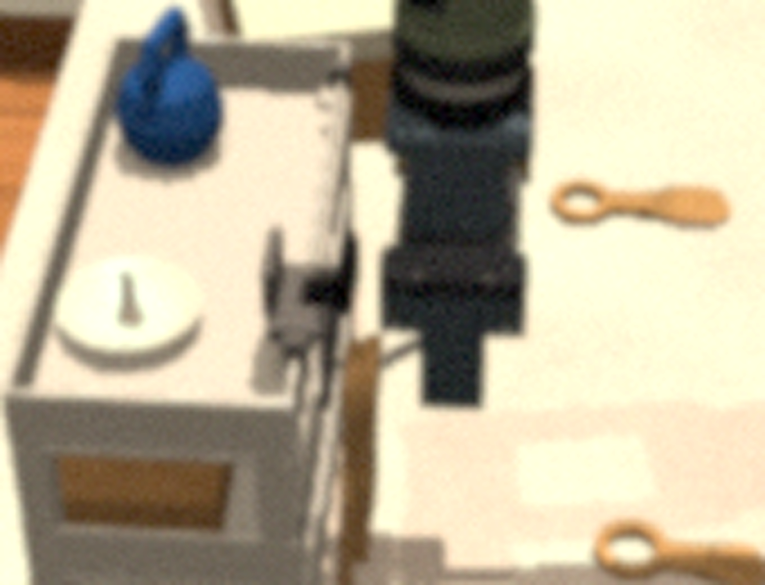

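Horn b slid down and hangs against a, at (360,345)-(365,540) in the crop. Now horn c.

Emit:
{"method": "drive_tool", "body": {
  "fingers": [1, 1, 1, 1, 1, 1, 1, 1, 1, 1, 1, 1],
  "delta_pos": [
    [0, 0, -0.02],
    [0, 0, -0.03],
    [0, 0, -0.03],
    [0, 0, -0.02],
    [-0.03, 0, 0],
    [-0.03, 0, 0],
    [-0.026, 0, 0],
    [0, 0.03, 0],
    [0, 0.035, 0],
    [0, 0.035, 0],
    [0, 0.035, 0],
    [0, 0.035, 0]
  ],
  "turn": [0, 0, 0, 0, 0, 0, 0, 0, 0, 0, 0, 0]
}}

```text
clock: 29.0
eef_pos: [0.5024, -0.0901, 0.5321]
eef_rot: [3.142, -0.001, 0.0]
force: [-0.6, 0.1, -0.1]
width: 1.001
```

Emit:
{"method": "drive_tool", "body": {
  "fingers": [1, 1, 1, 1, 1, 1, 1, 1, 1, 1, 1],
  "delta_pos": [
    [0, 0.035, 0],
    [0, 0.035, 0],
    [0, 0.035, 0],
    [0, 0.035, 0],
    [0, 0.035, 0],
    [0, 0.035, 0],
    [0, 0.035, 0],
    [0, 0.025, 0],
    [0, 0.015, 0],
    [0, 0, 0],
    [0, 0, 0]
  ],
  "turn": [0, 0, 0, 0, 0, 0, 0, 0, 0, 0, 0]
}}

```text
clock: 29.92
eef_pos: [0.5029, -0.3738, 0.5313]
eef_rot: [-3.14, 0.0, -0.001]
force: [0.4, 0.9, -0.3]
width: 1.001
```

```bash
python3 look.py 15 200,120 270,190 h;python3 hung.py 15 .081
```

```text
30.0167 [ 0.50303506 -0.37248153  0.5319731 ] [-3.14075713e+00 -2.83234627e-04  1.10015921e-03] F [-0.15700885  0.31804902  0.24659589] w 90.87669959193896
top
c [ 0.44   -0.3766] L 0.1387 yaw 174.7 eye None end-25 [ 0.4103 -0.3738] 455
c [0.4312 0.0118] L 0.1126 yaw -9.0 eye [0.46762274 0.00578419] end-25 [0.4664 0.0062] 340
side
c [ 0.4527 -0.3739] L 0.1395 yaw -0.2 eye [ 0.50498717 -0.37282349] end-25 [ 0.5036 -0.3741] 247
c [0.4357 0.013 ] L 0.1134 yaw -9.8 eye [0.47076168 0.00719912] end-25 [0.4691 0.0072] 288
side 407
0.04 11 mean [0.6544 0.1024 0.053 ] x 0.651 0.658 zmin 0.045 0.0588
0.06 19 mean [0.6522 0.1025 0.0726] x 0.646 0.657 zmin 0.0627 0.0799
0.08 36 mean [0.6483 0.1008 0.0905] x 0.639 0.658 zmin 0.0809 0.0999
0.1 48 mean [0.6477 0.0933 0.1096] x 0.639 0.657 zmin 0.1001 0.1195
0.12 39 mean [0.6457 0.1008 0.1305] x 0.636 0.653 zmin 0.1201 0.14
0.14 39 mean [0.6463 0.0956 0.1502] x 0.637 0.654 zmin 0.1411 0.1588
0.16 42 mean [0.645  0.0924 0.1694] x 0.637 0.653 zmin 0.1601 0.1784
0.18 19 mean [0.6444 0.0938 0.1868] x 0.637 0.653 zmin 0.1801 0.1983
0.2 45 mean [0.6433 0.1034 0.2119] x 0.634 0.652 zmin 0.2019 0.2199
0.22 102 mean [0.6421 0.0904 0.2309] x 0.632 0.656 zmin 0.2201 0.2394
0.24 6 mean [0.6419 0.0818 0.2408] x 0.635 0.659 zmin 0.2404 0.2414
0.28 1 mean [0.6484 0.1016 0.2859] x 0.648 0.648 zmin 0.2859 0.2859
```

View pics/sidecrop15.png

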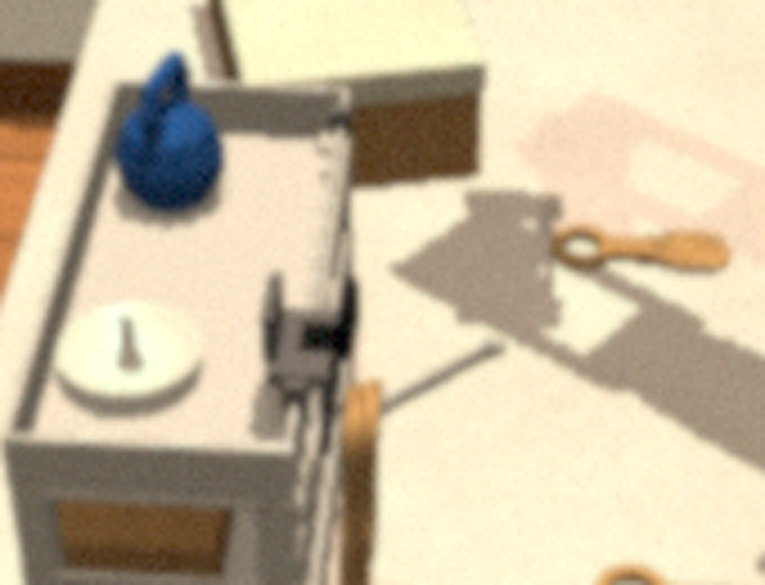

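Both horns hang together. The box near c may be in the way of the gripper body, so I'll check that first.

Run:
```python
from h import *
im=load("top",0);C=cloud(im)
m=(C[...,2]>.03)&(C[...,2]<.2)&(C[...,1]<-.3)&(C[...,1]>-.6)&(C[...,0]>.4)&(C[...,0]<.9)
q=C[m];print(len(q),np.percentile(q,[1,99],axis=0))
for y in np.arange(-.5,-.4,.01):
    p=q[(q[:,1]>y)&(q[:,1]<y+.01)]
    if len(p):print(y.round(2),p[:,0].min().round(3),p[:,0].max().round(3),p[:,2].max().round(3))
```

```text
4784 [[ 0.59104281 -0.59835289  0.03598876]
 [ 0.80252706 -0.42986396  0.1169654 ]]
-0.5 0.588 0.79 0.117
-0.49 0.586 0.787 0.118
-0.48 0.583 0.785 0.12
-0.47 0.59 0.781 0.117
-0.46 0.63 0.779 0.119
-0.45 0.668 0.777 0.118
-0.44 0.706 0.774 0.117
-0.43 0.744 0.771 0.117
```

The box starts at x = 0.58 and the gripper body reaches only 0.54, so it's clear. Descending.

Emit:
{"method": "drive_tool", "body": {
  "fingers": [1, 1, 1, 1, 1, 1, 1, 1, 1, 1, 1, 1],
  "delta_pos": [
    [0, 0, 0.03],
    [0, 0, 0.035],
    [0, 0, 0.035],
    [0, 0, 0.035],
    [0, 0, 0.035],
    [0, 0, 0.035],
    [0, 0, 0.035],
    [0, 0, 0.035],
    [0, 0, 0.03],
    [0, 0, 0.02],
    [0, 0, 0.008],
    [0, 0, 0]
  ],
  "turn": [0, 0, 0, 0, 0, 0, 0, 0, 0, 0, 0, 0]
}}

```text
clock: 31.02
eef_pos: [0.5029, -0.3721, 0.1973]
eef_rot: [-3.139, 0.003, 0.001]
force: [0.0, -0.1, -0.5]
width: 1.002
```

Emit:
{"method": "drive_tool", "body": {
  "fingers": [1, 0.5, 0.2, 0, 0, 0, 0, 0],
  "delta_pos": [
    [0, 0, 0.005],
    [0, 0, 0],
    [0, 0, 0],
    [0, 0, 0],
    [0, 0, 0],
    [0, 0, 0],
    [0, 0, 0],
    [0, 0, 0]
  ],
  "turn": [0, 0, 0, 0, 0, 0, 0, 0]
}}

```text
clock: 31.68
eef_pos: [0.5029, -0.3738, 0.194]
eef_rot: [3.141, -0.0, -0.0]
force: [-0.6, -0.3, 1.0]
width: 0.552
```

Emit:
{"method": "drive_tool", "body": {
  "fingers": [0, 0, 0, 0, 0, 0, 0, 0, 0, 0, 0, 0],
  "delta_pos": [
    [0, 0, -0.01],
    [0, 0, -0.01],
    [0, 0, -0.02],
    [0, 0, -0.02],
    [0, 0, -0.02],
    [0, 0, -0.02],
    [0, 0, -0.02],
    [0, 0, -0.02],
    [0, 0, -0.02],
    [0, 0, -0.02],
    [0, 0, -0.02],
    [0, 0, -0.02]
  ],
  "turn": [0, 0, 0, 0, 0, 0, 0, 0, 0, 0, 0, 0]
}}

```text
clock: 32.68
eef_pos: [0.5025, -0.3734, 0.416]
eef_rot: [3.141, -0.001, -0.0]
force: [0.7, -1.0, -0.8]
width: 0.557
```

Emit:
{"method": "drive_tool", "body": {
  "fingers": [0, 0, 0, 0, 0, 0, 0],
  "delta_pos": [
    [0, 0, -0.02],
    [0, 0, -0.025],
    [0, 0, -0.025],
    [0, 0, -0.02],
    [0, 0, -0.015],
    [0, 0, 0],
    [0, 0, 0]
  ],
  "turn": [0, 0, 0, 0, 0, 0, 0]
}}

```text
clock: 33.27
eef_pos: [0.5025, -0.3734, 0.52]
eef_rot: [3.14, -0.002, -0.0]
force: [-1.3, 0.7, -1.2]
width: 0.554
```

```bash
python3 look.py 16 230,50 270,190;python3 hung.py 16 -.374
```

```text
33.3667 [ 0.50264929 -0.37350866  0.5176181 ] [-3.14015985e+00  1.69018128e-03 -7.10052273e-05] F [-0.09923249 -0.1460092  -0.55870953] w 50.33049286851123
side 289
0.22 5 mean [ 0.4816 -0.3695  0.2349] x 0.48 0.485 zmin 0.2281 0.2392
0.24 17 mean [ 0.4849 -0.3707  0.2509] x 0.481 0.492 zmin 0.2407 0.259
0.26 16 mean [ 0.4908 -0.3597  0.2692] x 0.486 0.497 zmin 0.2601 0.2773
0.28 22 mean [ 0.4951 -0.3628  0.2902] x 0.491 0.501 zmin 0.2807 0.2974
0.3 13 mean [ 0.4995 -0.3598  0.3092] x 0.495 0.506 zmin 0.3002 0.3193
0.32 15 mean [ 0.5043 -0.3498  0.3299] x 0.486 0.52 zmin 0.3208 0.3376
```

View pics/sidecrop16.png

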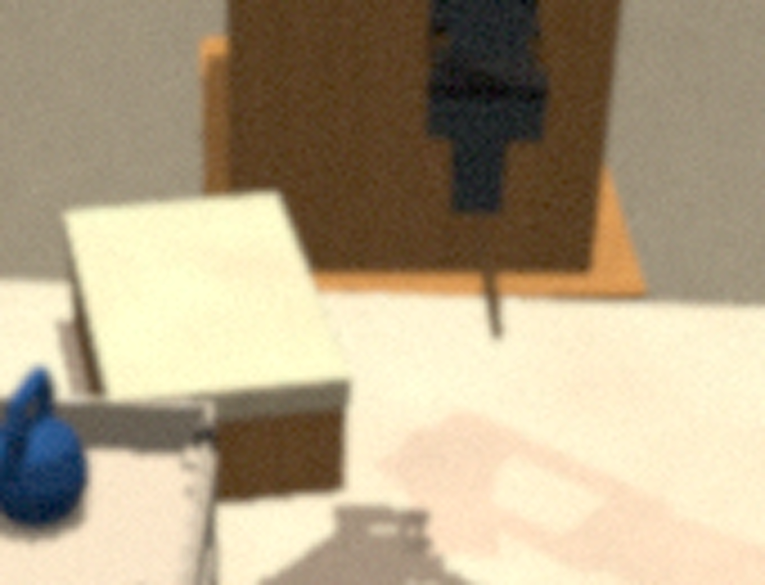

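Horn c hangs with a slight lean, tip at about (497,335) in the crop. Carrying it over.

Emit:
{"method": "drive_tool", "body": {
  "fingers": [0, 0, 0, 0, 0, 0, 0, 0, 0, 0, 0, 0],
  "delta_pos": [
    [0, -0.01, 0],
    [0, -0.018, 0],
    [0, -0.025, 0],
    [0, -0.03, 0],
    [0, -0.033, 0],
    [0, -0.033, 0],
    [0, -0.033, 0],
    [0, -0.033, 0],
    [0, -0.033, 0],
    [0, -0.033, 0],
    [0, -0.033, 0],
    [0, -0.033, 0]
  ],
  "turn": [0, 0, 0, 0, 0, 0, 0, 0, 0, 0, 0, 0]
}}

```text
clock: 34.37
eef_pos: [0.502, -0.0246, 0.5177]
eef_rot: [-3.141, 0.002, 0.0]
force: [0.3, -0.1, -1.0]
width: 0.558
```

Emit:
{"method": "drive_tool", "body": {
  "fingers": [0, 0, 0, 0, 0, 0, 0, 0, 0, 0, 0, 0],
  "delta_pos": [
    [0, -0.033, 0],
    [0, -0.03, 0],
    [0, -0.025, 0],
    [0, -0.015, 0],
    [0, -0.005, 0.006],
    [0, 0, 0.012],
    [0, 0, 0.012],
    [0, 0, 0.012],
    [0.01, 0, 0.009],
    [0.01, 0, 0],
    [0.008, 0, 0],
    [0, 0, 0]
  ],
  "turn": [0, 0, 0, 0, 0, 0, 0, 0, 0, 0, 0, 0]
}}

```text
clock: 35.37
eef_pos: [0.533, 0.0811, 0.4677]
eef_rot: [-3.142, -0.002, -0.001]
force: [0.2, -0.6, -0.1]
width: 0.556
```

```bash
python3 look.py 17 200,110 200,120;python3 hung.py 17 .0815
```

```text
35.4667 [0.53163812 0.08113332 0.46801589] [-3.14144517e+00 -3.82003466e-04 -5.69040437e-04] F [-0.30714919 -0.93009707 -0.79971686] w 50.28335975164015
side 602
0.04 11 mean [0.6544 0.1023 0.0533] x 0.651 0.657 zmin 0.0434 0.0589
0.06 18 mean [0.6528 0.1025 0.0715] x 0.646 0.657 zmin 0.063 0.079
0.08 42 mean [0.6485 0.0996 0.0909] x 0.639 0.658 zmin 0.0801 0.1
0.1 39 mean [0.6474 0.0931 0.11  ] x 0.639 0.658 zmin 0.1 0.1197
0.12 40 mean [0.6463 0.0997 0.1304] x 0.637 0.654 zmin 0.1204 0.1396
0.14 42 mean [0.6457 0.0956 0.1515] x 0.637 0.654 zmin 0.1403 0.1597
0.16 45 mean [0.6226 0.0911 0.1709] x 0.515 0.653 zmin 0.1603 0.1796
0.18 43 mean [0.5769 0.0898 0.1879] x 0.516 0.653 zmin 0.1803 0.1994
0.2 65 mean [0.6078 0.1002 0.2105] x 0.52 0.652 zmin 0.2002 0.2199
0.22 127 mean [0.6213 0.0914 0.2312] x 0.523 0.656 zmin 0.22 0.2399
0.24 21 mean [0.5454 0.0908 0.2479] x 0.524 0.659 zmin 0.2402 0.2582
0.26 3 mean [0.5331 0.1002 0.2639] x 0.531 0.536 zmin 0.2617 0.2658
0.28 2 mean [0.59   0.1066 0.2853] x 0.534 0.646 zmin 0.2812 0.2894
```

View pics/sidecrop17.png

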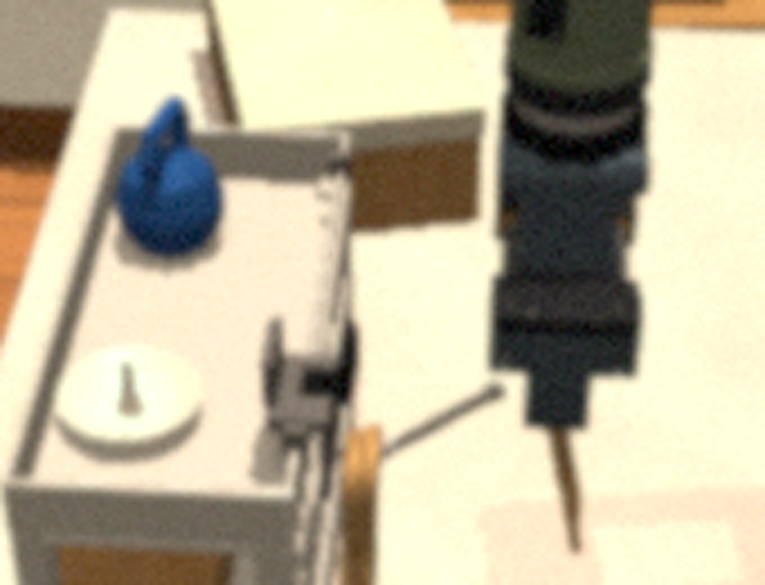

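Emit:
{"method": "drive_tool", "body": {
  "fingers": [0, 0, 0, 0, 0, 0, 0, 0, 0, 0],
  "delta_pos": [
    [0.005, 0, 0],
    [0.008, 0, 0],
    [0.008, 0, 0.002],
    [0.008, 0, 0.002],
    [0.008, 0, 0.004],
    [0.008, 0, 0.006],
    [0.008, 0, 0.006],
    [0.003, 0, 0.004],
    [0, 0, 0],
    [0, 0, 0]
  ],
  "turn": [0, 0, 0, 0, 0, 0, 0, 0, 0, 0]
}}

```text
clock: 36.3
eef_pos: [0.587, 0.0813, 0.4431]
eef_rot: [3.142, 0.002, -0.0]
force: [-0.1, -0.4, -0.2]
width: 0.558
```

```bash
python3 look.py 18 200,110 200,120
```

```text
36.4 [0.58675168 0.08131079 0.44394808] [-3.14149756e+00 -8.52713216e-05  1.12895484e-05] F [ 0.05770528 -0.09604772 -0.83904393] w 50.43783872735158
```

View pics/sidecrop18.png

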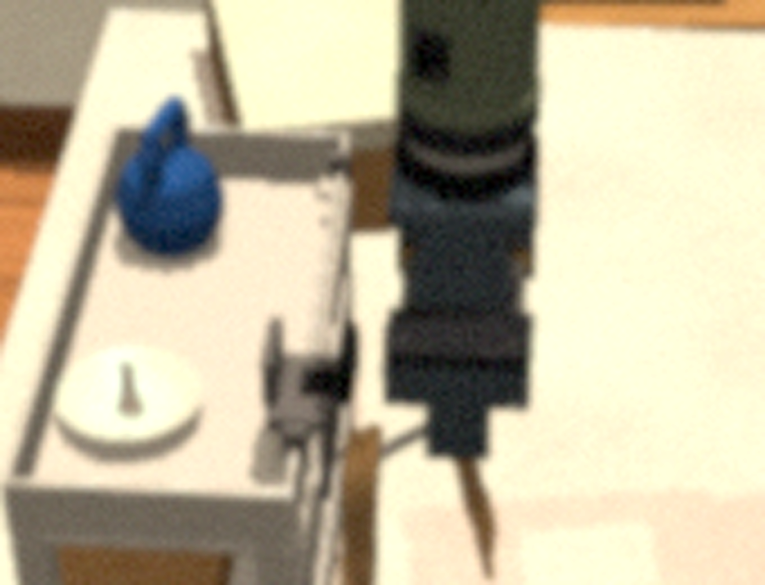

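The rod is through c's ring in the same way, at (430,435) in the crop. Lowering and releasing.

Emit:
{"method": "drive_tool", "body": {
  "fingers": [0, 0, 0, 0, 0, 0],
  "delta_pos": [
    [0, 0, 0.003],
    [0, 0, 0.003],
    [0, 0, 0.003],
    [0, 0, 0.002],
    [0, 0, 0],
    [0, 0, 0]
  ],
  "turn": [0, 0, 0, 0, 0, 0]
}}

```text
clock: 36.9
eef_pos: [0.587, 0.0813, 0.4334]
eef_rot: [-3.141, -0.002, 0.0]
force: [0.7, -0.2, 4.2]
width: 0.557
```

Emit:
{"method": "drive_tool", "body": {
  "fingers": [0.15, 0.25, 0.4, 0.7, 1, 1, 1, 1, 1],
  "delta_pos": [
    [0, 0, 0],
    [0, 0, 0],
    [0, 0, 0],
    [0, 0, 0],
    [0, 0, 0],
    [0, 0, 0],
    [0, 0, 0],
    [0, 0, 0],
    [0, 0, 0]
  ],
  "turn": [0, 0, 0, 0, 0, 0, 0, 0, 0]
}}

```text
clock: 37.65
eef_pos: [0.5869, 0.0813, 0.4327]
eef_rot: [-3.142, -0.0, -0.0]
force: [0.9, -0.1, 1.1]
width: 0.995
```

```bash
python3 look.py 19 200,130 200,120 h
```

```text
37.75 [0.58691058 0.08131603 0.43276492] [-3.14148511e+00 -5.16639956e-05 -6.60125038e-05] F [-0.27871082 -0.24710309  0.32499984] w 90.73421028513694
top
side
c [0.4363 0.0134] L 0.1145 yaw -9.4 eye [0.47058871 0.00862145] end-25 [0.4699 0.0079] 299
```

View pics/sidecrop19.png

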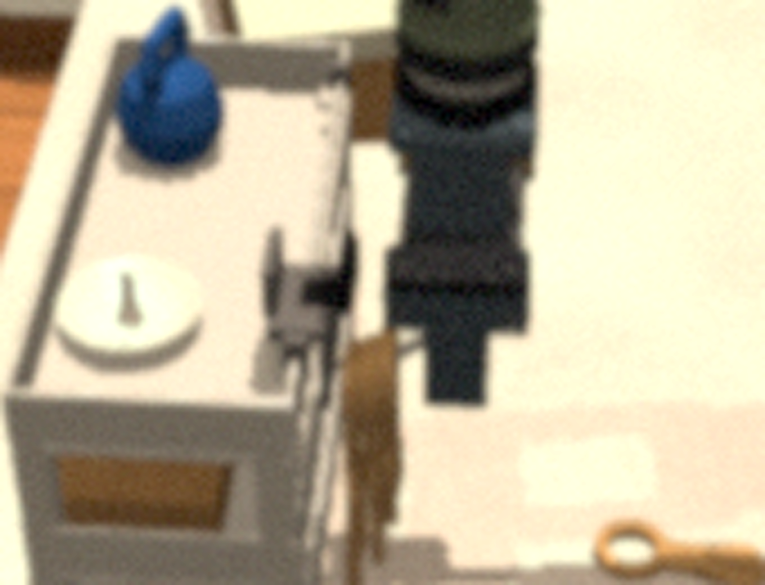

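Three horns now hang on the hook, around (370,340) in the crop. On to d.

Emit:
{"method": "drive_tool", "body": {
  "fingers": [1, 1, 1, 1, 1, 1, 1, 1, 1, 1, 1, 1],
  "delta_pos": [
    [0, 0, -0.02],
    [0, 0, -0.03],
    [0, 0, -0.03],
    [0, 0, -0.02],
    [-0.03, 0, 0],
    [-0.035, 0, 0],
    [-0.033, 0, 0],
    [-0.02, 0.025, 0],
    [0, 0.03, 0],
    [0, 0.02, 0],
    [0, 0, 0],
    [0, 0, 0]
  ],
  "turn": [0, 0, 0, 0, 0, 0, 0, 0, 0, 0, 4.6, 4.7]
}}

```text
clock: 38.75
eef_pos: [0.4685, 0.0053, 0.5331]
eef_rot: [-3.141, -0.001, -0.168]
force: [-0.6, 0.2, 0.1]
width: 0.999
```

```bash
python3 look.py 20 200,120 230,170 h;python3 hung.py 20 .081
```

```text
38.85 [0.46873522 0.00595793 0.53291552] [-3.14143264e+00 -4.09623872e-04 -1.62987416e-01] F [-0.30897239 -0.10685123  0.36082064] w 90.99959840183597
top
side
c [0.4369 0.0117] L 0.1138 yaw -11.4 eye [0.47076168 0.00719912] end-25 [0.4686 0.0053] 307
side 656
0.04 15 mean [0.6484 0.0888 0.0524] x 0.643 0.652 zmin 0.0434 0.06
0.06 28 mean [0.6446 0.0853 0.0708] x 0.631 0.652 zmin 0.0601 0.0795
0.08 41 mean [0.6412 0.0845 0.0904] x 0.631 0.651 zmin 0.08 0.1
0.1 55 mean [0.6399 0.0863 0.1107] x 0.623 0.651 zmin 0.1004 0.12
0.12 53 mean [0.636  0.094  0.1302] x 0.623 0.651 zmin 0.1202 0.1399
0.14 64 mean [0.6389 0.0944 0.1512] x 0.623 0.654 zmin 0.1408 0.16
0.16 70 mean [0.6373 0.092  0.1702] x 0.621 0.653 zmin 0.1603 0.18
0.18 41 mean [0.6364 0.0932 0.1874] x 0.624 0.653 zmin 0.1803 0.1989
0.2 64 mean [0.6371 0.1005 0.2117] x 0.622 0.652 zmin 0.2018 0.22
0.22 143 mean [0.6383 0.0929 0.2316] x 0.622 0.656 zmin 0.2205 0.2399
0.24 29 mean [0.6287 0.0857 0.2447] x 0.624 0.64 zmin 0.2406 0.2491
0.26 1 mean [0.6582 0.075  0.2797] x 0.658 0.658 zmin 0.2797 0.2797
0.28 3 mean [0.6478 0.0973 0.2931] x 0.647 0.648 zmin 0.2873 0.2988
0.3 1 mean [0.6466 0.0894 0.3049] x 0.647 0.647 zmin 0.3049 0.3049
```

View pics/sidecrop20.png

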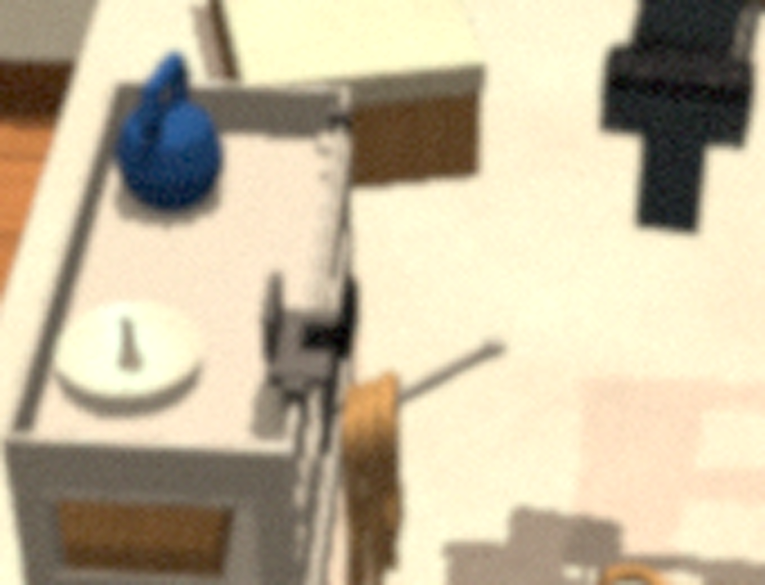

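Three hang well, and d has not moved. Descend, grip and lift.

Emit:
{"method": "drive_tool", "body": {
  "fingers": [1, 1, 1, 1, 1, 1, 1, 1, 1, 1, 1, 1],
  "delta_pos": [
    [0, 0, 0.03],
    [0, 0, 0.035],
    [0, 0, 0.035],
    [0, 0, 0.035],
    [0, 0, 0.035],
    [0, 0, 0.035],
    [0, 0, 0.035],
    [0, 0, 0.035],
    [0, 0, 0.03],
    [0, 0, 0.02],
    [0, 0, 0.008],
    [0, 0, 0]
  ],
  "turn": [0, 0, 0, 0, 0, 0, 0, 0, 0, 0, 0, 0]
}}

```text
clock: 39.85
eef_pos: [0.4686, 0.0065, 0.1982]
eef_rot: [3.141, 0.004, -0.161]
force: [0.8, 0.3, -0.6]
width: 1.001
```

Emit:
{"method": "drive_tool", "body": {
  "fingers": [1, 0.5, 0.2, 0, 0, 0, 0, 0],
  "delta_pos": [
    [0, 0, 0.005],
    [0, 0, 0],
    [0, 0, 0],
    [0, 0, 0],
    [0, 0, 0],
    [0, 0, 0],
    [0, 0, 0],
    [0, 0, 0]
  ],
  "turn": [0, 0, 0, 0, 0, 0, 0, 0]
}}

```text
clock: 40.52
eef_pos: [0.469, 0.0063, 0.195]
eef_rot: [-3.141, -0.001, -0.162]
force: [-0.4, -0.9, 1.5]
width: 0.556
```

Emit:
{"method": "drive_tool", "body": {
  "fingers": [0, 0, 0, 0, 0, 0, 0, 0, 0, 0, 0, 0],
  "delta_pos": [
    [0, 0, -0.01],
    [0, 0, -0.01],
    [0, 0, -0.02],
    [0, 0, -0.02],
    [0, 0, -0.02],
    [0, 0, -0.02],
    [0, 0, -0.02],
    [0, 0, -0.02],
    [0, 0, -0.02],
    [0, 0, -0.02],
    [0, 0, -0.02],
    [0, 0, -0.02]
  ],
  "turn": [0, 0, 0, 0, 0, 0, 0, 0, 0, 0, 0, 0]
}}

```text
clock: 41.52
eef_pos: [0.4686, 0.0063, 0.4156]
eef_rot: [-3.142, 0.0, -0.162]
force: [0.6, -0.4, -0.5]
width: 0.553
```

Emit:
{"method": "drive_tool", "body": {
  "fingers": [0, 0, 0, 0, 0, 0, 0, 0],
  "delta_pos": [
    [0, 0, -0.02],
    [0, 0, -0.025],
    [0, 0, -0.025],
    [0, 0, -0.02],
    [0, 0, -0.015],
    [0, 0, 0],
    [0, 0, 0],
    [0, 0, 0]
  ],
  "turn": [0, 0, 0, 0, 0, -4.6, -4.7, 0]
}}

```text
clock: 42.18
eef_pos: [0.4687, 0.0063, 0.5198]
eef_rot: [-3.142, -0.0, 0.001]
force: [-0.2, 0.3, 0.6]
width: 0.557
```

```bash
python3 look.py 21 260,100 230,170;python3 hung.py 21 .006
```

```text
42.2833 [0.46876256 0.00629951 0.51948704] [-3.14151997e+00  5.56676060e-04 -2.11844646e-03] F [-0.68588966  0.25099732 -1.40377554] w 50.25365137904816
side 136
0.3 1 mean [0.4515 0.015  0.3084] x 0.452 0.452 zmin 0.3084 0.3084
0.32 6 mean [0.4539 0.0405 0.3361] x 0.453 0.455 zmin 0.3288 0.3391
```

View pics/sidecrop21.png

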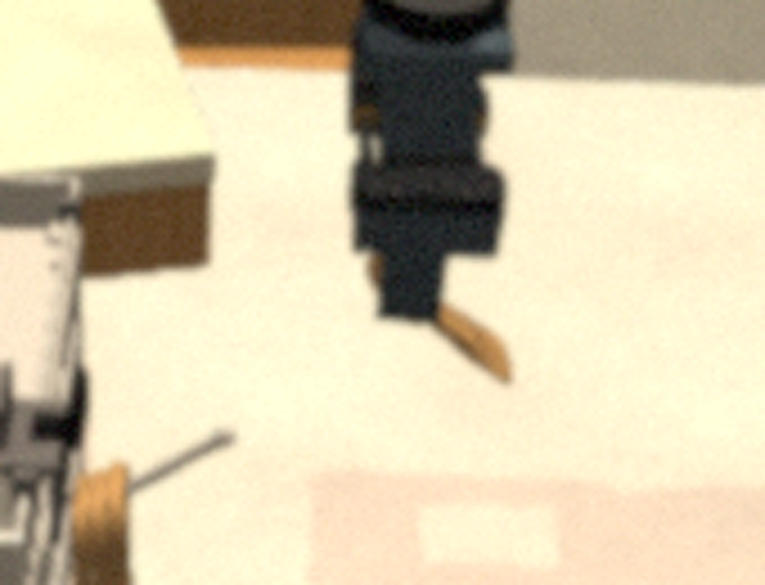

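Horn d has only swung to about 40° below level, tip at (510,380) in the crop. A brisk up-and-back jerk followed by a gentle stop should bring it down further.

Emit:
{"method": "drive_tool", "body": {
  "fingers": [0, 0, 0, 0, 0, 0, 0, 0],
  "delta_pos": [
    [-0.02, 0, -0.035],
    [-0.015, 0, -0.025],
    [-0.01, 0, -0.018],
    [-0.006, 0, -0.012],
    [-0.003, 0, -0.006],
    [0, 0, -0.003],
    [0, 0, 0],
    [0, 0, 0]
  ],
  "turn": [0, 0, 0, 0, 0, 0, 0, 0]
}}

```text
clock: 42.95
eef_pos: [0.4154, 0.0063, 0.6177]
eef_rot: [-3.141, 0.002, -0.001]
force: [0.1, -0.2, -1.5]
width: 0.558
```

```bash
python3 look.py 22 260,60 230,170
```

```text
43.05 [0.41546799 0.00629191 0.61751504] [-3.14149934e+00  2.45935049e-03 -3.89434585e-04] F [-0.10110434 -0.35498188 -0.64856484] w 50.45191144683557
```

View pics/sidecrop22.png

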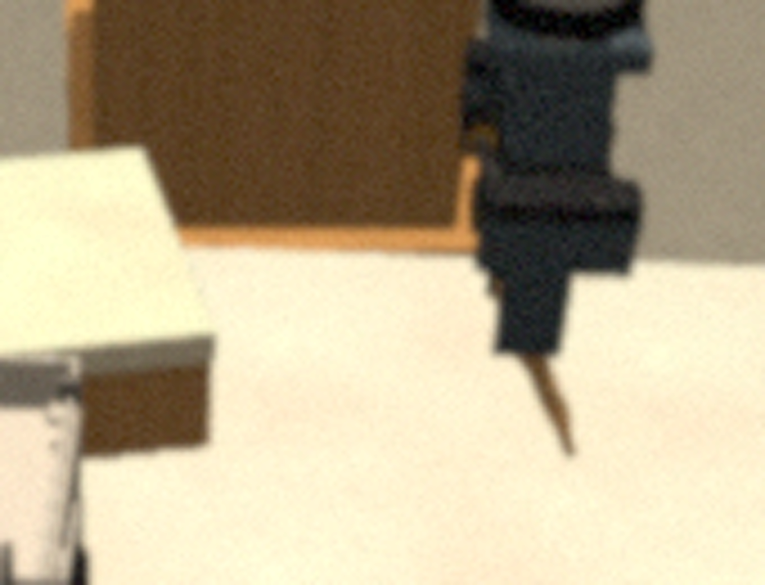

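Now about 25° off vertical, which suits the rising rod. Carrying it over gently.

Emit:
{"method": "drive_tool", "body": {
  "fingers": [0, 0, 0, 0, 0, 0, 0, 0, 0, 0, 0, 0],
  "delta_pos": [
    [0, -0.004, 0.003],
    [0.003, -0.007, 0.007],
    [0.006, -0.008, 0.01],
    [0.008, -0.008, 0.012],
    [0.01, -0.008, 0.013],
    [0.01, -0.008, 0.013],
    [0.011, -0.008, 0.013],
    [0.011, -0.008, 0.013],
    [0.011, -0.008, 0.013],
    [0.011, -0.006, 0.013],
    [0.01, -0.002, 0.012],
    [0.008, 0, 0.01]
  ],
  "turn": [0, 0, 0, 0, 0, 0, 0, 0, 0, 0, 0, 0]
}}

```text
clock: 44.05
eef_pos: [0.5148, 0.0823, 0.4844]
eef_rot: [3.141, 0.002, 0.001]
force: [1.3, -0.5, 0.9]
width: 0.555
```

Emit:
{"method": "drive_tool", "body": {
  "fingers": [0, 0, 0, 0, 0, 0],
  "delta_pos": [
    [0.006, 0, 0.007],
    [0.005, 0, 0.006],
    [0.003, 0, 0.004],
    [0.002, 0, 0.001],
    [0, 0, 0],
    [0, 0, 0]
  ],
  "turn": [0, 0, 0, 0, 0, 0]
}}

```text
clock: 44.55
eef_pos: [0.5298, 0.0811, 0.4693]
eef_rot: [-3.141, -0.001, -0.0]
force: [-0.1, -0.0, -1.1]
width: 0.552
```

```bash
python3 look.py 23 200,110 200,120
```

```text
44.65 [0.52970032 0.08117416 0.46945938] [-3.14133813e+00 -1.23768253e-03 -2.71657338e-04] F [ 0.15043819  0.01877029 -0.94972935] w 50.28192257609513
```

View pics/sidecrop23.png

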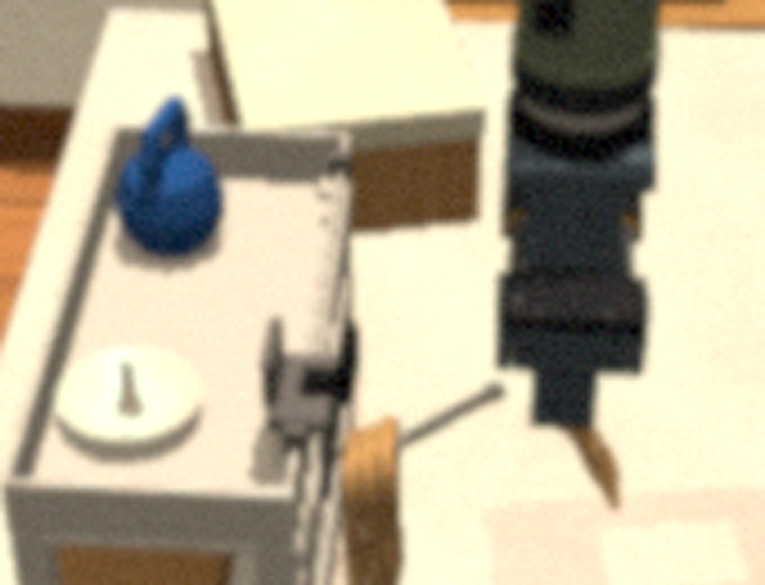

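Emit:
{"method": "drive_tool", "body": {
  "fingers": [0, 0, 0, 0, 0, 0, 0, 0, 0, 0, 0],
  "delta_pos": [
    [0.004, 0, 0.002],
    [0.006, 0, 0.001],
    [0.007, 0, 0],
    [0.007, 0, 0.001],
    [0.007, 0, 0.001],
    [0.006, 0, 0.002],
    [0.006, 0, 0.003],
    [0.005, 0, 0.003],
    [0.004, 0, 0.002],
    [0, 0, 0],
    [0, 0, 0]
  ],
  "turn": [0, 0, 0, 0, 0, 0, 0, 0, 0, 0, 0]
}}

```text
clock: 45.57
eef_pos: [0.5821, 0.0813, 0.4534]
eef_rot: [-3.142, 0.001, -0.0]
force: [-0.9, 0.0, -0.2]
width: 0.552
```

```bash
python3 look.py 24 200,110 200,120
```

```text
45.6667 [0.58175571 0.08131329 0.45389077] [-3.14149395e+00  2.91387984e-05 -6.48929332e-06] F [ 0.07900995 -0.94679314 -0.44202109] w 50.49276547628107
```

View pics/sidecrop24.png

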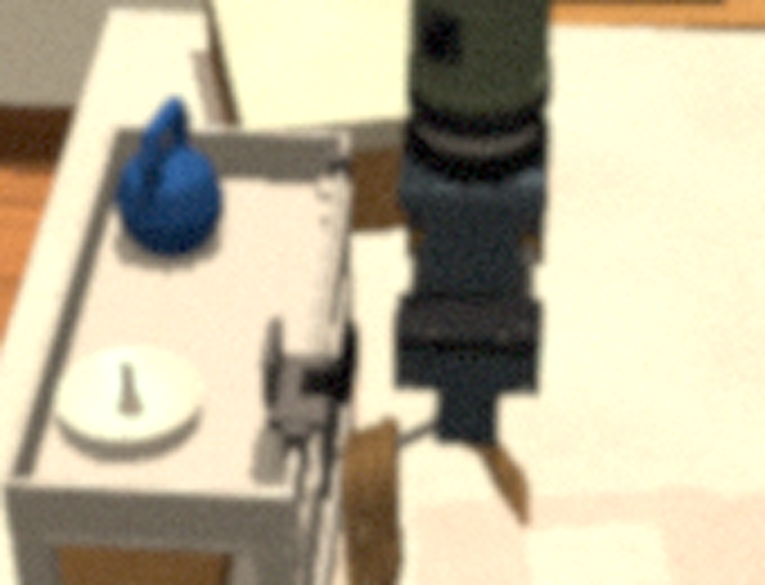

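The rod enters d's ring at (437,430) in the crop. Lowering.

Emit:
{"method": "drive_tool", "body": {
  "fingers": [0, 0, 0, 0, 0, 0],
  "delta_pos": [
    [0, 0, 0.003],
    [0, 0, 0.003],
    [0, 0, 0.003],
    [0, 0, 0.002],
    [0, 0, 0],
    [0, 0, 0]
  ],
  "turn": [0, 0, 0, 0, 0, 0]
}}

```text
clock: 46.17
eef_pos: [0.5819, 0.0813, 0.4425]
eef_rot: [-3.142, 0.0, -0.0]
force: [0.6, 0.5, -1.0]
width: 0.554
```

Emit:
{"method": "drive_tool", "body": {
  "fingers": [0.15, 0.25, 0.4, 0.7, 1, 1, 1, 1, 1],
  "delta_pos": [
    [0, 0, 0],
    [0, 0, 0],
    [0, 0, 0],
    [0, 0, 0],
    [0, 0, 0],
    [0, 0, 0],
    [0, 0, 0],
    [0, 0, 0],
    [0, 0, 0]
  ],
  "turn": [0, 0, 0, 0, 0, 0, 0, 0, 0]
}}

```text
clock: 46.92
eef_pos: [0.5819, 0.0813, 0.4428]
eef_rot: [-3.141, -0.0, -0.0]
force: [0.3, -0.3, 0.3]
width: 0.996
```

```bash
python3 look.py 25 200,130 200,120
```

```text
47.0167 [0.58192723 0.08128454 0.44273079] [-3.14151668e+00 -1.27270121e-05 -8.89825987e-05] F [-0.73634631 -0.56073157 -0.17821938] w 91.05036104475266
```

View pics/sidecrop25.png

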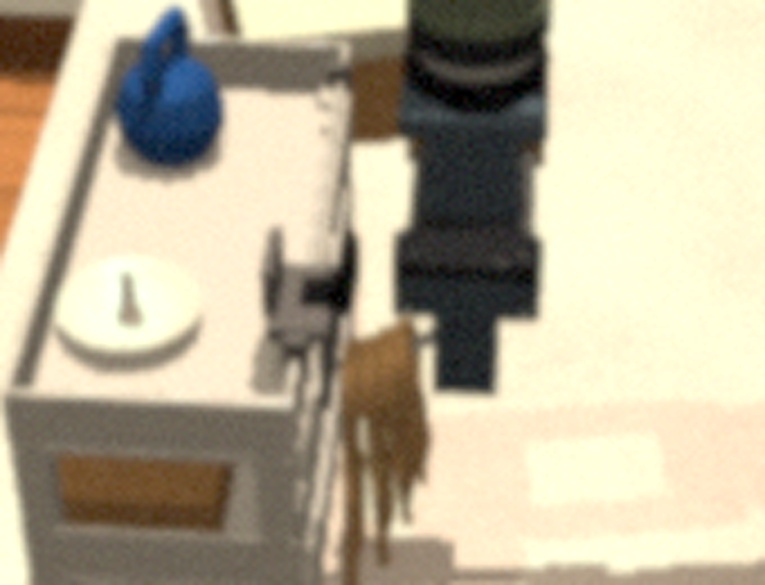

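All four hang on the hook. I'll retract up and back, then check that they hang still.

Emit:
{"method": "drive_tool", "body": {
  "fingers": [1, 1, 1, 1, 1, 1, 1, 1, 1, 1, 1, 1],
  "delta_pos": [
    [0, 0, -0.015],
    [0, 0, -0.025],
    [0, 0, -0.03],
    [0, 0, -0.03],
    [-0.03, 0, 0],
    [-0.035, 0, 0],
    [-0.035, 0, 0],
    [-0.03, 0, 0],
    [-0.02, 0, 0],
    [0, 0, 0],
    [0, 0, 0],
    [0, 0, 0]
  ],
  "turn": [0, 0, 0, 0, 0, 0, 0, 0, 0, 0, 0, 0]
}}

```text
clock: 48.02
eef_pos: [0.4325, 0.0813, 0.5429]
eef_rot: [-3.141, -0.001, -0.0]
force: [-0.3, 0.7, -0.8]
width: 1.004
```

```bash
python3 look.py 26 200,130 200,120;python3 hung.py 26 .081
python3 - <<'E'
from h import *
im=load("top",26);C=cloud(im);hsv=cv2.cvtColor(im["frame"],cv2.COLOR_RGB2HSV)
k=(hsv[...,1]>80)&(hsv[...,0]<25)&(C[...,2]>.22)&(C[...,2]<.27)&(abs(C[...,1]-.081)<.05)&(C[...,0]>.55)&(C[...,0]<.67)
q=C[k];print(len(q),q.min(0),q.max(0),q.mean(0))
t=C[(C[...,2]>.297)&(C[...,2]<.312)&(C[...,0]>.63)&(C[...,0]<.70)&(abs(C[...,1]-.08)<.06)]
print("tab",t.min(0) if len(t) else 0,t.max(0) if len(t) else 0)
E
```

```text
48.1167 [0.433065   0.08136991 0.54241019] [ 3.14155956e+00  1.81174157e-04 -2.27865488e-04] F [ 0.36042321  1.17556411 -0.75403413] w 90.94998669370898
side 908
0.04 13 mean [0.6496 0.088  0.0542] x 0.645 0.655 zmin 0.0454 0.06
0.06 28 mean [0.6472 0.0933 0.0714] x 0.629 0.655 zmin 0.0616 0.079
0.08 47 mean [0.6414 0.0873 0.091 ] x 0.626 0.655 zmin 0.0803 0.0999
0.1 57 mean [0.6385 0.0866 0.1105] x 0.612 0.654 zmin 0.1002 0.12
0.12 65 mean [0.6337 0.0856 0.13  ] x 0.612 0.654 zmin 0.1203 0.1396
0.14 71 mean [0.6319 0.0926 0.1508] x 0.604 0.654 zmin 0.1401 0.1594
0.16 91 mean [0.6294 0.0923 0.1701] x 0.606 0.653 zmin 0.1601 0.1795
0.18 82 mean [0.6264 0.0914 0.1888] x 0.606 0.655 zmin 0.1803 0.1999
0.2 86 mean [0.6291 0.0968 0.2114] x 0.608 0.655 zmin 0.2001 0.22
0.22 171 mean [0.6356 0.0946 0.2309] x 0.612 0.658 zmin 0.2201 0.2399
0.24 73 mean [0.6226 0.088  0.2465] x 0.612 0.635 zmin 0.2402 0.2538
0.28 2 mean [0.6482 0.1021 0.2912] x 0.648 0.648 zmin 0.2897 0.2927
0.3 1 mean [0.6505 0.1016 0.3081] x 0.651 0.651 zmin 0.3081 0.3081
290 [0.60763348 0.05788652 0.22118364] [0.64837235 0.10245922 0.25563498] [0.62796706 0.07937824 0.23808988]
tab [0.64269189 0.05913059 0.29707033] [0.6909575  0.10073267 0.3089518 ]
```

View pics/sidecrop26.png

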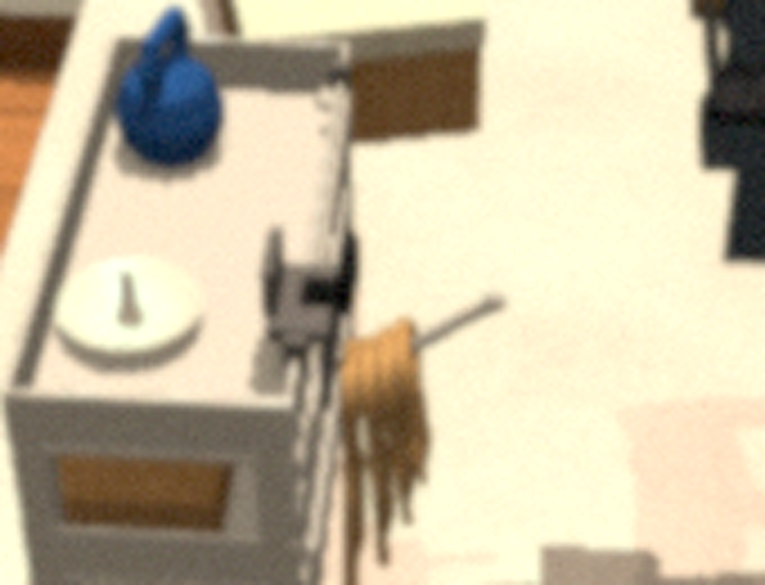

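View pics/topcrop26.png

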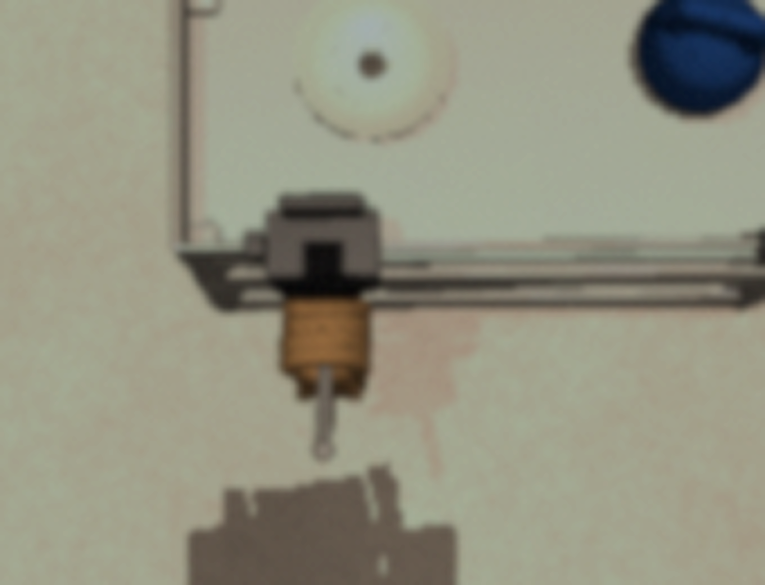

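Four rings sit stacked on the hook (top crop (325,330)), with blades down and in order of length. I'll wait and compare two pictures for stillness.

Emit:
{"method": "drive_tool", "body": {
  "fingers": [1, 1, 1, 1, 1, 1, 1, 1, 1, 1, 1, 1],
  "delta_pos": [
    [0, 0, 0],
    [0, 0, 0],
    [0, 0, 0],
    [0, 0, 0],
    [0, 0, 0],
    [0, 0, 0],
    [0, 0, 0],
    [0, 0, 0],
    [0, 0, 0],
    [0, 0, 0],
    [0, 0, 0],
    [0, 0, 0]
  ],
  "turn": [0, 0, 0, 0, 0, 0, 0, 0, 0, 0, 0, 0]
}}

```text
clock: 49.12
eef_pos: [0.4319, 0.0813, 0.5428]
eef_rot: [-3.142, -0.0, -0.0]
force: [1.0, -0.1, 0.3]
width: 0.997
```

```bash
python3 look.py 27 200,150 200,120
python3 - <<'E'
from h import *
for n,sl in(("side",(slice(195,285),slice(270,300))),("top",(slice(180,215),slice(255,290)))):
    a=load(n,26)["frame"][sl].astype(int);b=load(n,27)["frame"][sl].astype(int)
    print(n,"mean diff",abs(a-b).mean(),"max",cv2.GaussianBlur(abs(a-b).astype(np.float32),(5,5),0).max())
a=load("side",0);b=load("side",27)
for nm,sl in dict(shaker=(slice(305,380),slice(265,310)),kettle=(slice(130,170),slice(222,252)),dish=(slice(185,212),slice(210,246))).items():
    print(nm,abs(a["frame"][sl].astype(int)-b["frame"][sl]).mean())
E
```

```text
49.2167 [0.43190049 0.0813136  0.54276243] [-3.14151657e+00 -6.81815469e-05 -2.78529946e-05] F [-0.66349387 -0.14008009  0.04702836] w 90.91517544878964
side mean diff 1.7723456790123457 max 6.0625
top mean diff 0.4157823129251701 max 1.21875
shaker 5.940543209876544
kettle 5.6325
dish 8.37962962962963
```

View pics/sidecrop27.png

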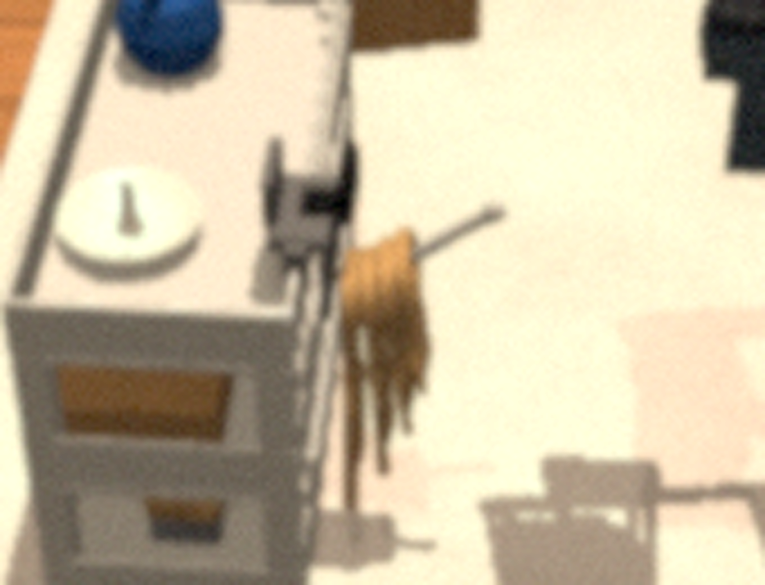

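```bash
python3 -c "
from plant import *
print(job_done())"
```

```text
the job is handed in; nothing more can be done
None
```

The job is handed in: the hook carrier is locked at its left-hand end, and all four shoehorns hang on it, longest nearest the tiers. It was handed in at about 49 s on the robot's clock; the limit is 208 s.

**Carrier:** I squeezed the tab fully, slid the carrier until it pressed against the left stop (about 17 N), and let go. The pictures show it touching the stop post with the tab out, at the same place before and after hanging the horns.

**Horns:** The tool can only shift and turn about its own axis. I therefore gripped each horn lightly by its eye ring, so the blade swung down on its own, threaded the ring over the hook's tip and released it on the rod. The shortest (d) only swung part of the way and needed a quick jerk to bring it closer to vertical.

**Last checks:**
- **Order:** all four rings are stacked on the hook in order a, b, c, d from the tiers outwards, hollow sides towards the robot. The blades are close to vertical; d leans slightly, by roughly 0.15 rad.
- **Stillness:** two pictures about 1 s apart showed no movement of the horns, and the gripper was well clear.
- **Other items:** the dish is in the same place to within about a pixel, and the kettlebell looked unmoved in the pictures. I checked the shaker only by a pixel comparison with the first picture. That comparison ran higher than plain image noise for all three items (mean 6–8 against about 2). I put this down to a change in lighting but did not confirm it.

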